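# Change over the cells in the bench charger

### The arm

A 6-joint arm with a two-finger parallel gripper is mounted at the origin on the work surface. World frame = base frame: x ahead of the robot, y to its left, z up, the work surface at z = 0. Lengths are in mm, angles in rad, forces in N, time in s.
With the tool pointing down it reaches from about 300 to 775 mm from the base axis. Payload 14.6 kg.
Tool frame: the origin (TCP) lies where the fingers leave the gripper's body, on its centre line; the fingertips stand bot.finger_overhang ahead of it and the grasp point (between the pads) lies 78 mm ahead of it (bot.finger_overhang is the distance from the TCP to the fingertips, in mm); z points along the fingers, y is the line along which they close (so a half turn about z gives the same grasp; the last joint's range is limited). The gripper opens to 94 mm and grips with 3 to 60 N. Pads are 16 mm wide; open, the fingers measure 119 mm over their backs; the gripper's body (75 mm by 177 mm) begins 78 mm behind the grasp point.
Start: joints at [-1.194, 0.3, 1.521, -0, 1.321, -0.067], TCP at [236.148, -496.713, 302.646] pointing down, gripper open.
Joint ranges: [-3.03, 3.03], [-0.79, 2.21], [0.23, 2.52], [-1.04, 4.18], [0, 3.07], [-2.55, 2.55]. Speed limits (rad/s): [2.22, 2.22, 2.57, 3.14, 3.14, 3.14].

### API

Orientations are given as a 3x3 rotation matrix whose columns are the frame's x, y, z axes.
In Python, from cell import bot gives the robot as it stands.
- The arm moves only by the tool play_rows, never from a script. Its argument "targets" is a list of rows, each a list of 7 numbers: the shift along the tool's x, y, z in mm, then the turn, a rotation vector about the tool's x, y, z in rad, then the finger opening in mm, from 0 to 94. In form: [[x, y, z, ax, ay, az, fingers], ...]. A call has exactly 5 rows; each row is the pose to reach, as a shift and turn from the pose commanded when the call began, along the tool's axes at that moment; what a row does not reach only later rows make up. A row lasts 1/12 s, in which the tool goes at most 41.7 mm and 7.16 degrees, less where a joint would pass 70% of its speed; a pose out of reach is approached as far as the arm can. A call with a gripper value outside its range is refused whole. The fingers move at their own pace and stop on an object; "newtons" is the grip in N (left out, the last holds). Time passes only in rows, so rows that repeat a pose let the fingers close, or fill a call up. It gives the time, the measured TCP pose, the force, the opening and the grip force at its end, in the units of the state.
- bot.state(): the state, without advancing time (a new reading comes with each control period).
- bot.capture(name): name is "scene" or "top" or "wrist"; returns the picture (480x640x3 uint8, red, green, blue); there is no depth.
- bot.camera_model(name): a dict with "intrinsics" (3x3 intrinsics, pixels), "rvec" (rotation vector, rad) and "tvec" (3), from world to camera coordinates, as OpenCV has them; the wrist camera has in their place "mount" (4x4, takes a point from camera to tool coordinates, whose origin is the TCP and whose axes are the flange's). Camera axes: x right, y down, z forward; pixel columns grow to the right and rows downward; lengths in mm; the calibration is good to about 2 mm. A picture is of the moment at which its call begins: read the wrist's pose just before it. camera_model takes no time and is no camera call.
- bot.sign_off(): hands the job in; it is judged then, once.
The state is a dict: "time": time; "joints": joint angles; "qvel": joint speeds; "joint_efforts": joint torques, N m; "tcp_pos": TCP position; "eef_rot": TCP orientation; "wrist_force": force on the tool from outside, world axes, zero at the start; "wrist_torque": the same for the moment, N m; "width": finger opening in mm; "grasp_force": force on a finger pad.
Only numpy, scipy, OpenCV 4.12 (cv2) and the standard library are available. Lean on these libraries where they do the work, as an engineer would, in place of code of your own. Each camera call takes 0.05 s, during which the arm holds its last target. There are 200 camera calls.

### The job

Lift the dust cover off the cell charger and stand it upright in the middle of the rubber mat, square with it. Move every charged cell from the charger into the V-grooves of the wooden rack, one to a groove, each lying crosswise, centred and cradled, and load every flat cell from the cardboard sheet into a bay of the charger, pressing one end against the sprung contact and tipping the other end down until it lies fully home. Once all the cells are in place press the start button right down; leave the cover off and the other things on the bench alone.

Things in the scene. Friction and masses are not known exactly. Their poses are not given: they have to be found in the camera images.
- charger: black three-bay cell charger, fixed: deck x -66..54, y -88..128 mm, top 22 mm high. Origin on the bench under the middle bay, x along the bays (roughly away from the robot). Each bay: near (-x) end a sprung brass contact (see bay2), far end a fixed wall (see bay3), between them two V saddles, 8 mm wide, at x -18.5 and 25.5 mm. Bays are at y -54, 0, 54 mm
- bay1 (a point): centre of a cell seated in bay 1 (y -54 mm): charger x 3.5 mm, 43 mm above the bench, axis along the charger's x, underside 30 mm above the bench. The 60 mm free gap is shorter than a cell: hold it with the near end some 30 degrees low, press that end against the sprung contact about 12 mm, tip the far end down inside the wall
- bay2 (a point): centre of a cell seated in bay 2 (y 0). Every bay's sprung contact: 22 mm wide, 32 to 58 mm above the bench, face at charger x -24 mm when free; slides to -x by up to 14 mm, 600 N/m + 1.2 N preload, 5 mm in with a cell seated. Housing behind it: x -58..-46 mm, 34 mm wide, top 62 mm above the bench
- bay3 (a point): centre of a cell seated in bay 3 (y 54 mm). Every bay's fixed far wall: face at charger x 36 mm, 8 mm thick, 30 mm wide, top 56 mm above the bench. A seated cell lifts straight up and out
- start (a joint): the start button on the charger's deck: 0 m when up, 0.006 m fully pressed; springs back; takes about 5 N
- start_top (a point): centre of the top of the start button, a 24 mm grey round button in a dark ring, pressed downwards, 40 mm above the bench, beside the bays at the charger's +y end
- cover: the loose white dust cover standing on the charger's deck over the bays: an upside-down tray 116 x 168 x 50 mm (x, y, z), 4 mm walls, 0.25 kg nominal, with a black bar handle on top, 14 mm thick (x), 70 mm long (y), 28 mm high; grip the handle across x at its middle, 72 mm above the cover's underside (its top is at 78 mm). Origin at the centre of its open underside, z up
- mat: the black rubber mat on the bench, fixed, 160 x 215 mm (x, y), 3 mm thick; origin at the centre of its underside. It lies to the left or right of the charger; on the charger's other side lies a brown cardboard sheet, 150 x 205 mm
- rack: the wooden rack with three V-grooves, fixed, between the robot and the charger: base 66 x 158 mm (x, y), 12 mm thick, with two rows of Vs (10 mm wide, at x = -24 and 24 mm; 38 mm free between the rows for fingers). Origin at the centre of its underside; the grooves run along its x, at y = -54, 0, 54 mm
- groove1 (a point): where the centre of a cell cradled in groove 1 lies, 36 mm above the bench (cell axis along the rack's x)
- groove2 (a point): where the centre of a cell cradled in groove 2 lies, 36 mm above the bench (cell axis along the rack's x)
- groove3 (a point): where the centre of a cell cradled in groove 3 lies, 36 mm above the bench (cell axis along the rack's x)
- charged1: a cylinder cell 26 mm in diameter and 65 mm long, 95 g nominal, plain grey with bright metal ends, both ends alike (either way round is right); origin at its centre, x along its axis. A charged cell: at the start it sits in bay 1 of the charger, under the cover. May be absent
- charged2: a cylinder cell 26 mm in diameter and 65 mm long, 95 g nominal, plain grey with bright metal ends, both ends alike (either way round is right); origin at its centre, x along its axis. A charged cell: at the start it sits in bay 2 of the charger, under the cover. May be absent
- charged3: a cylinder cell 26 mm in diameter and 65 mm long, 95 g nominal, plain grey with bright metal ends, both ends alike (either way round is right); origin at its centre, x along its axis. A charged cell: at the start it sits in bay 3 of the charger, under the cover. May be absent
- flat1: a cylinder cell 26 mm in diameter and 65 mm long, 95 g nominal, plain grey with bright metal ends, both ends alike (either way round is right); origin at its centre, x along its axis. A flat (empty) cell: at the start it lies loose on the brown cardboard sheet (3 mm thick, fixed to the bench). May be absent
- flat2: a cylinder cell 26 mm in diameter and 65 mm long, 95 g nominal, plain grey with bright metal ends, both ends alike (either way round is right); origin at its centre, x along its axis. A flat (empty) cell: at the start it lies loose on the brown cardboard sheet (3 mm thick, fixed to the bench). May be absent
- flat3: a cylinder cell 26 mm in diameter and 65 mm long, 95 g nominal, plain grey with bright metal ends, both ends alike (either way round is right); origin at its centre, x along its axis. A flat (empty) cell: at the start it lies loose on the brown cardboard sheet (3 mm thick, fixed to the bench). May be absent
- spray_can: bystander, to be left alone: a spray can 52 mm wide, 150 mm high, standing, origin under its centre
- glue_tin: bystander, to be left alone: a small tin 56 mm wide, 60 mm high, standing, origin under its centre
- solvent: bystander, to be left alone: a clear bottle 66 mm wide, 180 mm high, standing, origin under its centre
- hammer: bystander, to be left alone: a hammer lying on the bench
- marker: bystander, to be left alone: a blue marker pen 12 mm thick, 120 mm long, lying on the bench
- brush: bystander, to be left alone: a brush lying on the bench
Things that resemble listed ones, but are neither listed nor needed, are in the scene too. What is shaped like the flat3 but blue is not meant.

How it is judged (in metres and radians):
On the way, in this order (a step that is already met when the one before it is completed fails the run):
1. the cover stands on the rubber mat (x of cover in the frame of mat between -0.025 and 0.025 m and y of cover in the frame of mat between -0.025 and 0.025 m and angle between the x axis of cover and the x axis of mat, either way round below 0.15 rad and z of cover in the frame of mat below 0.007 m and angle between cover's own z axis and vertical below 0.06 rad and linear speed of cover below 0.02 m/s), for 0.2 s.
2. every charged cell lies in a groove of the rack and every flat cell is home in a bay (all of step 1 and ((horizontal distance between charged1 and groove1 below 0.018 m and z of charged1 in the frame of groove1 between -0.004 and 0.004 m) or (horizontal distance between charged1 and groove2 below 0.018 m and z of charged1 in the frame of groove2 between -0.004 and 0.004 m) or (horizontal distance between charged1 and groove3 below 0.018 m and z of charged1 in the frame of groove3 between -0.004 and 0.004 m)) and angle between the x axis of each of charged1, charged2, charged3 and the x axis of rack, either way round below 0.12 rad and linear speed of each of charged1, charged2, charged3, flat1, flat2, flat3 below 0.02 m/s and ((horizontal distance between charged2 and groove1 below 0.018 m and z of charged2 in the frame of groove1 between -0.004 and 0.004 m) or (horizontal distance between charged2 and groove2 below 0.018 m and z of charged2 in the frame of groove2 between -0.004 and 0.004 m) or (horizontal distance between charged2 and groove3 below 0.018 m and z of charged2 in the frame of groove3 between -0.004 and 0.004 m)) and ((horizontal distance between charged3 and groove1 below 0.018 m and z of charged3 in the frame of groove1 between -0.004 and 0.004 m) or (horizontal distance between charged3 and groove2 below 0.018 m and z of charged3 in the frame of groove2 between -0.004 and 0.004 m) or (horizontal distance between charged3 and groove3 below 0.018 m and z of charged3 in the frame of groove3 between -0.004 and 0.004 m)) and (distance between flat1 and bay1 below 0.006 m or distance between flat1 and bay2 below 0.006 m or distance between flat1 and bay3 below 0.006 m) and angle between the x axis of each of flat1, flat2, flat3 and the x axis of charger, either way round below 0.1 rad and (distance between flat2 and bay1 below 0.006 m or distance between flat2 and bay2 below 0.006 m or distance between flat2 and bay3 below 0.006 m) and (distance between flat3 and bay1 below 0.006 m or distance between flat3 and bay2 below 0.006 m or distance between flat3 and bay3 below 0.006 m)), for 0.2 s.
3. the start button is pressed right down (value of joint start above 0.0045 m).
At the end, for the whole second after the job is handed in: Cover upright on the mat (centred within 25 mm each way, square within 0.15 rad); charged cells at rest in grooves (within 18 mm of the middle, 4 mm in height, 0.12 rad); flat cells at rest in bays (centre within 6 mm of its seated place, axis within 0.1 rad); the button then pressed 4.5 mm or more (all of step 2); the robot touches nothing.
It fails at once if a bystander is moved more than 60 mm (distance of any of spray_can, glue_tin, solvent, hammer, marker, brush from where it was at the start of the episode above 0.06 m).
It fails at once if a standing can, tin or bottle is tipped (angle between any of spray_can, glue_tin, solvent's own z axis and vertical above 0.6 rad).
Of charged1, charged2, charged3 only 2 to 3 are there at a start; the rules pass over those that are not, and their reading is None.
Of flat1, flat2, flat3 only 2 to 3 are there at a start; the rules pass over those that are not, and their reading is None.
At some moment in a run one of cover may be knocked a few centimetres aside while the robot is not near it.
It also fails if it takes over 210 s, if anything falls off the work surface, if the arm or the gripper's body presses on something with over 40 N, if the wrist force passes 120 N, or if a joint passes its speed limit or range.

## Working session

There is one attempt and no reset: what is moved stays moved. The work goes in short steps, Python scripts to look and compute and a tool call to move; the robot and the scene stay as the last step left them, time stands still between calls to the robot, and variables do not carry over. Pictures are saved under pics/ and viewed, at most 14 in all, crops included, and the job is handed in when it is done.

Besides the shell and the picture viewer there is one more tool, called as name([rows], argument=value, ...), one row to a line, values as JSON. play_rows: Moves the arm, as the interface text tells. Its arguments: {"type":"object","properties":{"targets":{"type":"array"},"newtons":{"type":"number"}},"required":["targets"]}

```bash
ls; mkdir -p pics
python3 - <<'E'
from cell import bot
import cv2,numpy as np
print(bot.finger_overhang, bot.state())
for n in("scene","top"):
    im=bot.capture(n); cv2.imwrite(f"pics/{n}0.png",im[:,:,::-1]); print(n,bot.camera_model(n))
print(bot.camera_model("wrist"))
E
```

```text
pics
97.19999999999999 {'time': 0.0, 'joints': array([-1.19361852e+00,  3.00444924e-01,  1.52158672e+00, -2.42387576e-06,
        1.32072411e+00, -6.65889787e-02]), 'qvel': array([ 7.03936454e-05,  7.49972994e-05,  4.74035400e-04, -1.63107300e-04,
        4.76484528e-04,  2.08798466e-03]), 'joint_efforts': array([-8.33677841e-04, -5.31810486e+01, -3.52738130e+01,  7.07760570e-02,
        2.44419387e-02, -1.21148064e-04]), 'tcp_pos': array([ 236.08326069, -496.57827056,  302.09824419]), 'eef_rot': array([[ 9.03140586e-01,  4.29344730e-01, -4.30553331e-04],
       [ 4.29344939e-01, -9.03139943e-01,  1.08048417e-03],
       [ 7.50502712e-05, -1.16068500e-03, -9.99999324e-01]]), 'wrist_force': array([0.34883812, 0.07345103, 0.06938466]), 'wrist_torque': array([ 0.05460103,  0.03036991, -0.0055392 ]), 'grasp_force': 0.0, 'width': 94.24968967153245}
scene {'intrinsics': array([[539.29963536,   0.        , 319.58517805],
       [  0.        , 539.29963536, 239.06967176],
       [  0.        ,   0.        ,   1.        ]]), 'rvec': array([ 2.1844743 ,  0.85974011, -0.40351505]), 'tvec': arra
[... 159 characters left out ...]
.99484807],
       [  0.        ,   0.        ,   1.        ]]), 'rvec': array([ 2.16606233, -2.17052723,  0.11142005]), 'tvec': array([-11.78524218, 574.32839587, 900.4375247 ])}
{'intrinsics': array([[331.29973054,   0.        , 324.42509793],
       [  0.        , 331.29973054, 237.23985337],
       [  0.        ,   0.        ,   1.        ]]), 'mount': array([[ 8.19139528e-05, -9.68556129e-01, -2.48795134e-01,
         7.19820800e+01],
       [ 9.99999682e-01, -1.18009271e-04,  7.88650996e-04,
        -1.41059503e+00],
       [-7.93212888e-04, -2.48795119e-01,  9.68555811e-01,
        -8.09052805e+01],
       [ 0.00000000e+00,  0.00000000e+00,  0.00000000e+00,
         1.00000000e+00]])}
```

View pics/top0.png

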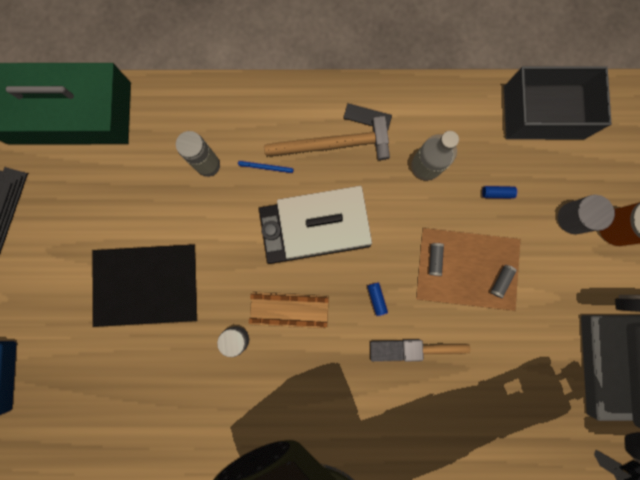

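View pics/scene0.png

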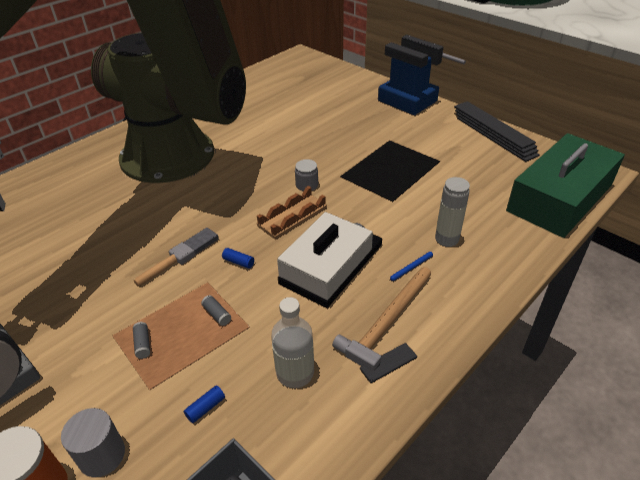

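The top view shows:
- The white cover with its black handle is at (324,220), and the charger deck with the button at (270,230).
- The mat is at (145,285) on the left, and the rack at (289,310).
- The cardboard at (469,269) carries two grey cells, at (436,259) and (503,281).
- The blue cylinders at (500,192) and (377,298) are lookalikes.

Grey cells on the cardboard fit the description, blue ones don't.

```bash
cat > h.py <<'E'
import numpy as np, cv2
from cell import bot
from scipy.spatial.transform import Rotation as R
def ray(name,uv,z,st=None):
    """pixels (N,2) -> world points on plane z"""
    m=bot.camera_model(name); K=m["intrinsics"]; uv=np.atleast_2d(uv).astype(float)
    d=np.c_[uv,np.ones(len(uv))]@np.linalg.inv(K).T
    if name=="wrist":
        st=st or bot.state(); M=m["mount"]; Re=st["eef_rot"]
        d=d@(Re@M[:3,:3]).T; o=st["tcp_pos"]+Re@M[:3,3]
    else:
        Rm=cv2.Rodrigues(m["rvec"])[0]; d=d@Rm; o=-Rm.T@m["tvec"]
    return o+d*((z-o[2])/d[:,2])[:,None]
def blobs(mask,amin=30):
    n,l,s,c=cv2.connectedComponentsWithStats(mask.astype(np.uint8))
    return [(l==i) for i in range(1,n) if s[i,4]>=amin]
def rect(mask,name,z,st=None):
    """min-area rect in world of mask projected on plane z: centre,(long,short),yaw deg of long side"""
    cs,_=cv2.findContours(mask.astype(np.uint8),cv2.RETR_EXTERNAL,cv2.CHAIN_APPROX_NONE)
    c=max(cs,key=cv2.contourArea)[:,0]; w=ray(name,c,z,st)[:,:2].astype(np.float32)
    (x,y),(a,b),t=cv2.minAreaRect(w)
    if a<b: a,b,t=b,a,t+90
    return np.round([x,y,a,b,(t+90)%180-90],1), c.mean(0).round()
def down(yaw,tilt=0):
    """tool x at yaw (deg), z down; tilt>0 leans the gripper body towards -tool x"""
    return (R.from_euler('z',yaw,degrees=True)*R.from_euler('y',-tilt,degrees=True)*R.from_matrix(np.diag([1,-1,-1.]))).as_matrix()
def row(p0,R0,p1,R1):
    return np.r_[R0.T@(np.array(p1)-p0), R.from_matrix(R0.T@R1).as_rotvec()]
E
python3 - <<'E'
from h import *
im=bot.capture("top"); hsv=cv2.cvtColor(im,cv2.COLOR_RGB2HSV); H,S,V=cv2.split(hsv)
def roi(m,x0,y0,x1,y1):
    o=np.zeros_like(m);o[y0:y1,x0:x1]=m[y0:y1,x0:x1];return o
mat=roi((V<45),80,230,210,340); print("mat",[rect(b,"top",3) for b in blobs(mat,500)])
wh=roi((S<60)&(V>120),272,180,380,270)
for b in blobs(wh,500):
    cs,_=cv2.findContours(b.astype(np.uint8),0,2);f=np.zeros_like(V);cv2.drawContours(f,cs,-1,1,-1);print("cover",rect(f>0,"top",72))
hd=roi(V<60,295,205,350,235); print("handle",[rect(b,"top",100) for b in blobs(hd,40)])
g=roi((S<70),420,235,520,305); print("flat",[rect(b,"top",16) for b in blobs(g,60)])
rk=roi((S>110)&(H<14),240,280,340,335); print("rack",[rect(b,"top",15) for b in blobs(rk,40)])
bt=roi(V>75,262,220,279,240)&roi(S<60,262,220,279,240); print("button",[rect(b,"top",40) for b in blobs(bt,20)])
dk=roi((V<60),255,180,380,270); print("deck",[rect(b,"top",22) for b in blobs(dk,100)])
print("sample",hsv[310,289],hsv[295,260],hsv[300,345],hsv[230,270])
E
```

```text
mat [(array([482.9, 345.5, 210. , 154.5, -87. ]), array([144., 285.]))]
cover (array([603.4, -24.6, 166.5, 114.9, -80.5]), array([324., 222.]))
handle [(array([602.7, -24.8,  65.8,  12.2, -80.6]), array([324., 220.]))]
flat [(array([ 534.4, -254.6,   63.1,   24. ,   -5.3]), array([436., 259.])), (array([ 489.9, -390.3,   66.5,   24.8,  -29.9]), array([503., 281.]))]
rack [(array([456.5,  45.5, 154.7,   9.9,  86.9]), array([289., 298.])), (array([407. ,  48.4, 155.7,   9.6,  86.8]), array([288., 322.]))]
button [(array([608.8,  84.8,  28.2,   6.1,  89.9]), array([269., 221.])), (array([5.936e+02, 8.270e+01, 2.030e+01, 2.010e+01, 4.000e-01]), array([270., 229.]))]
deck [(array([601.7,  83.2,  84.4,  36.4,   9.7]), array([274., 221.])), (array([614. , -25.8,  71.8,  13.3, -80.6]), array([324., 220.])), (array([540.1,  72.3,  39.5,  27.8, -73.6]), array([276., 256.]))]
sample [ 15 148 164] [ 13 183  99] [ 16 131 144] [ 18  23 109]
```

```bash
cat > plan.py <<'E'
import json,os
from h import *
F="cmd.json"
def load():
    if os.path.exists(F): d=json.load(open(F)); return np.array(d["p"]),np.array(d["R"])
    s=bot.state(); return np.array([236.148,-496.713,302.646]),s["eef_rot"]
def plan(wps,resync=False):
    """wps: (pos|None, R|None, fingers, rows|None, mm/row); prints calls of 5 rows"""
    p,Q=load()
    if resync: s=bot.state(); p,Q=s["tcp_pos"],s["eef_rot"]
    rows=[]; a,A=p,Q
    for w in wps:
        b,B,f=w[:3]; n=w[3] if len(w)>3 else None; v=w[4] if len(w)>4 else 36
        b=a if b is None else np.array(b,float); B=A if B is None else B
        rv=R.from_matrix(A.T@B).as_rotvec()
        if n is None: n=max(1,int(np.ceil(max(np.linalg.norm(b-a)/v,np.degrees(np.linalg.norm(rv))/6.0))))
        for k in range(1,n+1): rows.append((a+(b-a)*k/n,A@R.from_rotvec(rv*k/n).as_matrix(),f))
        a,A=b,B
    while len(rows)%5: rows.append(rows[-1])
    for i in range(0,len(rows),5):
        out=[]
        for b,B,f in rows[i:i+5]:
            r=row(p,Q,b,B); out.append([round(x) if abs(x-round(x))<.25 else round(x*2)/2 for x in r[:3]]+[round(x,2)+0 for x in r[3:]]+[f])
        print(json.dumps(out).replace(" ","").replace(".0,",",").replace("-0,","0,"))
        r=out[-1]; p,Q=p+Q@np.array(r[:3]),Q@R.from_rotvec(r[3:6]).as_matrix()
    json.dump({"p":p.tolist(),"R":Q.tolist()},open(F,"w"))
def chk():
    s=bot.state(); p,Q=load()
    print("t",round(s["time"],1),"tcp",s["tcp_pos"].round(1),"err",(s["tcp_pos"]-p).round(1),np.degrees(R.from_matrix(Q.T@s["eef_rot"]).as_rotvec()).round(1),"F",s["wrist_force"].round(1),"w",round(s["width"],1),"g",round(s["grasp_force"],1))
E
python3 -c "
from plan import *
C=down(99.4)
plan([((603,-25,290),C,60),((603,-25,172),C,40,None,30),(None,None,0,5)])"
```

```text
[[31.5,-16,1,0,0,-0.08,60],[63,-31.5,1.5,0,0,-0.15,60],[94,-47.5,2.5,0,0,-0.23,60],[125.5,-63,3,0,0,-0.3,60],[157,-79,4,0,0,-0.38,60]]
[[35,-3,0.5,0,0,-0.08,60],[70,-6,1.5,0,0,-0.15,60],[105,-9,2,0,0,-0.23,60],[140,-12,3,0,0,-0.3,60],[175,-15,3.5,0,0,-0.38,60]]
[[34,10,1,0,0,-0.08,60],[67.5,20.5,1.5,0,0,-0.15,60],[101,30.5,2.5,0,0,-0.23,60],[134.5,40.5,3,0,0,-0.3,60],[168.5,51,4,0,0,-0.38,60]]
[[27.5,22,0.5,0,0,-0.08,60],[55,43.5,1.5,0,0,-0.15,60],[55,43.5,31,0,0,-0.15,40],[55,44,60.5,0,0,-0.15,40],[54.5,44,90,0,0,-0.15,40]]
[[0,0,29.5,0,0,0,40],[0,0,29.5,0,0,0,0],[0,0,29.5,0,0,0,0],[0,0,29.5,0,0,0,0],[0,0,29.5,0,0,0,0]]
[[0,0,0,0,0,0,0],[0,0,0,0,0,0,0],[0,0,0,0,0,0,0],[0,0,0,0,0,0,0],[0,0,0,0,0,0,0]]
```

play_rows([
  [31.5,-16,1,0,0,-0.08,60],
  [63,-31.5,1.5,0,0,-0.15,60],
  [94,-47.5,2.5,0,0,-0.23,60],
  [125.5,-63,3,0,0,-0.3,60],
  [157,-79,4,0,0,-0.38,60],
], newtons=40)

```text
time: 0.57
tcp_pos: [344.7, -356.5, 298.6]
eef_rot: [[0.677, 0.736, -0.0], [0.736, -0.677, 0.0], [0.0, -0.0, -1.0]]
wrist_force: [0.7, -0.4, 0.2]
width: 64.0
grasp_force: 0.0
```

play_rows([
  [35,-3,0.5,0,0,-0.08,60],
  [70,-6,1.5,0,0,-0.15,60],
  [105,-9,2,0,0,-0.23,60],
  [140,-12,3,0,0,-0.3,60],
  [175,-15,3.5,0,0,-0.38,60],
])

```text
time: 0.98
tcp_pos: [452.6, -217.7, 295.0]
eef_rot: [[0.356, 0.935, -0.0], [0.935, -0.356, 0.0], [0.0, -0.0, -1.0]]
wrist_force: [0.4, 0.0, -0.3]
width: 60.1
grasp_force: 0.0
```

play_rows([
  [34,10,1,0,0,-0.08,60],
  [67.5,20.5,1.5,0,0,-0.15,60],
  [101,30.5,2.5,0,0,-0.23,60],
  [134.5,40.5,3,0,0,-0.3,60],
  [168.5,51,4,0,0,-0.38,60],
])

```text
time: 1.4
tcp_pos: [560.7, -78.8, 291.0]
eef_rot: [[-0.016, 1.0, -0.0], [1.0, 0.016, 0.0], [0.0, -0.0, -1.0]]
wrist_force: [0.9, -0.7, -0.6]
width: 59.6
grasp_force: 0.0
```

play_rows([
  [27.5,22,0.5,0,0,-0.08,60],
  [55,43.5,1.5,0,0,-0.15,60],
  [55,43.5,31,0,0,-0.15,40],
  [55,44,60.5,0,0,-0.15,40],
  [54.5,44,90,0,0,-0.15,40],
])

```text
time: 1.82
tcp_pos: [603.3, -24.6, 199.7]
eef_rot: [[-0.163, 0.987, 0.0], [0.987, 0.163, -0.0], [-0.0, 0.0, -1.0]]
wrist_force: [0.2, 1.0, -0.6]
width: 43.5
grasp_force: 0.0
```

```bash
python3 -c "
from plan import *
chk(); s=bot.state(); im=bot.capture('wrist'); cv2.imwrite('pics/w1.png',im[:,:,::-1])"
```

```text
t 1.8 tcp [603.3 -24.6 199.7] err [ 0.1  0.6 27.8] [-0.  -0.1 -0.1] F [ 0.2  1.  -0.6] w 43.5 g 0.0
```

play_rows([
  [0,0,29.5,0,0,0,40],
  [0,0,29.5,0,0,0,0],
  [0,0,29.5,0,0,0,0],
  [0,0,29.5,0,0,0,0],
  [0,0,29.5,0,0,0,0],
])

```text
time: 2.28
tcp_pos: [603.3, -25.4, 172.3]
eef_rot: [[-0.162, 0.987, 0.0], [0.987, 0.162, -0.0], [-0.0, 0.0, -1.0]]
wrist_force: [0.0, -0.2, 0.6]
width: 16.4
grasp_force: 0.0
```

play_rows([
  [0,0,0,0,0,0,0],
  [0,0,0,0,0,0,0],
  [0,0,0,0,0,0,0],
  [0,0,0,0,0,0,0],
  [0,0,0,0,0,0,0],
])

```text
time: 2.7
tcp_pos: [603.4, -25.4, 172.2]
eef_rot: [[-0.162, 0.987, 0.0], [0.987, 0.162, -0.0], [-0.0, 0.0, -1.0]]
wrist_force: [-1.3, -0.5, 6.1]
width: 13.5
grasp_force: 40.0
```

```bash
python3 -c "
from plan import *
chk()
M=down(93)
plan([((603,-25,190),None,0,None,8),((603,-25,260),None,0,None,24),((483,345.5,260),M,0,None,30),((483,345.5,175),M,0,None,24),((483,345.5,153.5),M,0,None,6),(None,None,0,2)])
print('--');plan([(None,None,40,5),((483,345.5,260),M,40,None,36)])"
```

```text
t 2.7 tcp [603.4 -25.4 172.2] err [ 0.1 -0.2  0.3] [-0.  -0.1 -0. ] F [-1.3 -0.5  6.1] w 13.5 g 40.0
[[0,0,-6,0,0,0,0],[0,0,-12,0,0,0,0],[0.5,0,-18,0,0,0,0],[0.5,0,-41.5,0,0,0,0],[0.5,0,-65,0,0,0,0]]
[[0,0,-23,0,0,0,0],[29.5,-4.5,-23,0,0,0.01,0],[59,-9,-23,0,0,0.02,0],[88.5,-13.5,-23,0,0,0.03,0],[118.5,-18,-23,0,0,0.03,0]]
[[29.5,-5.5,0,0,0,0.01,0],[58.5,-11,0,0,0,0.02,0],[88,-16.5,0,0,0,0.03,0],[117.5,-21.5,0,0,0,0.04,0],[147,-27,0,0,0,0.05,0]]
[[29.5,-7,0,0,0,0.01,0],[58.5,-13.5,0,0,0,0.01,0],[87.5,-20.5,0,0,0,0.02,0],[117,-27.5,0.5,0,0,0.03,0],[117,-27.5,21.5,0,0,0.03,0]]
[[0,0,21.5,0,0,0,0],[0,0,42.5,0,0,0,0],[0,0,64,0,0,0,0],[0,0,69,0,0,0,0],[0,0,74.5,0,0,0,0]]
[[-0.5,0,5.5,0,0,0,0],[-0.5,0,11,0,0,0,0],[-0.5,0,11,0,0,0,0],[-0.5,0,11,0,0,0,0],[-0.5,0,11,0,0,0,0]]
--
[[0,0,0,0,0,0,40],[0,0,0,0,0,0,40],[0,0,0,0,0,0,40],[0,0,0,0,0,0,40],[0,0,0,0,0,0,40]]
[[0,0,-35.5,0,0,0,40],[0,0,-71,0,0,0,40],[0.5,0,-106.5,0,0,0,40],[0.5,0,-106.5,0,0,0,40],[0.5,0,-106.5,0,0,0,40]]
```

play_rows([
  [0,0,-6,0,0,0,0],
  [0,0,-12,0,0,0,0],
  [0.5,0,-18,0,0,0,0],
  [0.5,0,-41.5,0,0,0,0],
  [0.5,0,-65,0,0,0,0],
])

```text
time: 3.12
tcp_pos: [602.8, -24.7, 236.9]
eef_rot: [[-0.162, 0.987, -0.002], [0.987, 0.162, 0.0], [0.001, -0.002, -1.0]]
wrist_force: [0.1, -0.2, -2.4]
width: 14.0
grasp_force: 40.0
```

play_rows([
  [0,0,-23,0,0,0,0],
  [29.5,-4.5,-23,0,0,0.01,0],
  [59,-9,-23,0,0,0.02,0],
  [88.5,-13.5,-23,0,0,0.03,0],
  [118.5,-18,-23,0,0,0.03,0],
])

```text
time: 3.53
tcp_pos: [565.5, 90.3, 260.2]
eef_rot: [[-0.131, 0.991, 0.0], [0.991, 0.131, 0.0], [0.0, 0.0, -1.0]]
wrist_force: [0.8, 0.9, -2.1]
width: 13.6
grasp_force: 40.0
```

play_rows([
  [29.5,-5.5,0,0,0,0.01,0],
  [58.5,-11,0,0,0,0.02,0],
  [88,-16.5,0,0,0,0.03,0],
  [117.5,-21.5,0,0,0,0.04,0],
  [147,-27,0,0,0,0.05,0],
])

```text
time: 3.95
tcp_pos: [519.2, 232.6, 260.2]
eef_rot: [[-0.082, 0.997, 0.0], [0.997, 0.082, 0.0], [0.0, 0.0, -1.0]]
wrist_force: [0.5, 0.9, -2.1]
width: 13.6
grasp_force: 40.0
```

play_rows([
  [29.5,-7,0,0,0,0.01,0],
  [58.5,-13.5,0,0,0,0.01,0],
  [87.5,-20.5,0,0,0,0.02,0],
  [117,-27.5,0.5,0,0,0.03,0],
  [117,-27.5,21.5,0,0,0.03,0],
])

```text
time: 4.37
tcp_pos: [481.8, 350.3, 241.8]
eef_rot: [[-0.056, 0.998, 0.005], [0.998, 0.056, 0.004], [0.004, 0.005, -1.0]]
wrist_force: [1.7, 0.7, -2.4]
width: 13.6
grasp_force: 40.0
```

play_rows([
  [0,0,21.5,0,0,0,0],
  [0,0,42.5,0,0,0,0],
  [0,0,64,0,0,0,0],
  [0,0,69,0,0,0,0],
  [0,0,74.5,0,0,0,0],
])

```text
time: 4.78
tcp_pos: [482.7, 345.6, 163.5]
eef_rot: [[-0.053, 0.999, -0.001], [0.999, 0.053, -0.0], [-0.0, -0.001, -1.0]]
wrist_force: [0.5, 0.2, -2.6]
width: 13.3
grasp_force: 40.0
```

play_rows([
  [-0.5,0,5.5,0,0,0,0],
  [-0.5,0,11,0,0,0,0],
  [-0.5,0,11,0,0,0,0],
  [-0.5,0,11,0,0,0,0],
  [-0.5,0,11,0,0,0,0],
])

```text
time: 5.2
tcp_pos: [483.0, 345.2, 153.2]
eef_rot: [[-0.053, 0.999, 0.001], [0.999, 0.053, 0.0], [0.0, 0.001, -1.0]]
wrist_force: [0.5, -1.0, -2.2]
width: 13.9
grasp_force: 40.0
```

play_rows([
  [0,0,0,0,0,0,40],
  [0,0,0,0,0,0,40],
  [0,0,0,0,0,0,40],
  [0,0,0,0,0,0,40],
  [0,0,0,0,0,0,40],
])

```text
time: 5.62
tcp_pos: [482.9, 345.2, 152.8]
eef_rot: [[-0.053, 0.999, 0.0], [0.999, 0.053, 0.0], [0.0, 0.0, -1.0]]
wrist_force: [-0.2, 0.6, 0.5]
width: 39.6
grasp_force: 0.0
```

play_rows([
  [0,0,-35.5,0,0,0,40],
  [0,0,-71,0,0,0,40],
  [0.5,0,-106.5,0,0,0,40],
  [0.5,0,-106.5,0,0,0,40],
  [0.5,0,-106.5,0,0,0,40],
])

```text
time: 6.03
tcp_pos: [483.2, 345.9, 261.1]
eef_rot: [[-0.053, 0.999, 0.003], [0.999, 0.053, 0.002], [0.002, 0.003, -1.0]]
wrist_force: [0.1, 0.6, -0.6]
width: 39.9
grasp_force: 0.0
```

Run:
```python
from plan import *
chk(); im=bot.capture("top"); cv2.imwrite("pics/top1.png",im[:,:,::-1])
# next: above charger/rack midpoint, looking with the wrist camera, tool x along charger x
p,Q=load()
plan([((510,90,330),down(45),60),((500,10,350),down(5),60)])
```

```text
t 6.0 tcp [483.2 345.9 261.1] err [0.3 0.2 1.3] [-0.2  0.1 -0. ] F [ 0.1  0.6 -0.6] w 39.9 g 0.0
[[-28.5,1.5,-8,0,0,0.09,60],[-57,3,-15.5,0,0,0.19,60],[-85.5,4.5,-23.5,0,0,0.28,60],[-114,6,-31.5,0,0,0.37,60],[-142.5,7.5,-39,0,0,0.47,60]]
[[-25,14.5,-8,0,0,0.09,60],[-49.5,28.5,-16,0,0,0.18,60],[-74.5,43,-23.5,0,0,0.28,60],[-99,57,-31.5,0,0,0.37,60],[-110,60.5,-34.5,0,0,0.47,60]]
[[-8.5,8,-2.5,0,0,0.1,60],[-16.5,16,-5.5,0,0,0.2,60],[-25,24,-8.5,0,0,0.3,60],[-33.5,32,-11.5,0,0,0.4,60],[-41.5,40,-14,0,0,0.5,60]]
[[-4,11,-3,0,0,0.1,60],[-4,11,-3,0,0,0.1,60],[-4,11,-3,0,0,0.1,60],[-4,11,-3,0,0,0.1,60],[-4,11,-3,0,0,0.1,60]]
```

View pics/top1.png

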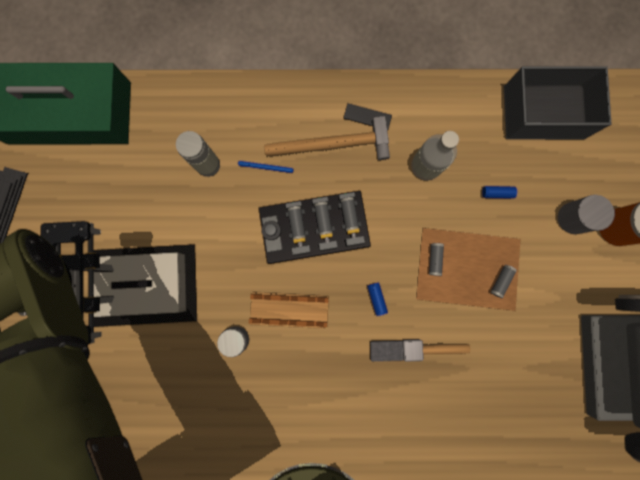

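Three charged cells are in the bays, at (297,222), (322,218) and (348,214). The cover stands on the mat at (145,285). Next I'll look from above the charger and rack.

play_rows([
  [-28.5,1.5,-8,0,0,0.09,60],
  [-57,3,-15.5,0,0,0.19,60],
  [-85.5,4.5,-23.5,0,0,0.28,60],
  [-114,6,-31.5,0,0,0.37,60],
  [-142.5,7.5,-39,0,0,0.47,60],
])

```text
time: 6.5
tcp_pos: [497.5, 202.4, 296.8]
eef_rot: [[0.409, 0.913, -0.003], [0.913, -0.409, -0.001], [-0.002, -0.002, -1.0]]
wrist_force: [1.0, 0.7, 0.4]
width: 60.3
grasp_force: 0.0
```

play_rows([
  [-25,14.5,-8,0,0,0.09,60],
  [-49.5,28.5,-16,0,0,0.18,60],
  [-74.5,43,-23.5,0,0,0.28,60],
  [-99,57,-31.5,0,0,0.37,60],
  [-110,60.5,-34.5,0,0,0.47,60],
])

```text
time: 6.92
tcp_pos: [508.9, 75.9, 332.0]
eef_rot: [[0.779, 0.627, -0.001], [0.627, -0.779, -0.001], [-0.001, -0.0, -1.0]]
wrist_force: [-0.2, 0.1, 0.0]
width: 59.6
grasp_force: 0.0
```

play_rows([
  [-8.5,8,-2.5,0,0,0.1,60],
  [-16.5,16,-5.5,0,0,0.2,60],
  [-25,24,-8.5,0,0,0.3,60],
  [-33.5,32,-11.5,0,0,0.4,60],
  [-41.5,40,-14,0,0,0.5,60],
])

```text
time: 7.33
tcp_pos: [501.5, 20.8, 345.2]
eef_rot: [[0.984, 0.178, -0.003], [0.178, -0.984, 0.0], [-0.003, -0.001, -1.0]]
wrist_force: [0.3, 0.1, 0.6]
width: 59.8
grasp_force: 0.0
```

play_rows([
  [-4,11,-3,0,0,0.1,60],
  [-4,11,-3,0,0,0.1,60],
  [-4,11,-3,0,0,0.1,60],
  [-4,11,-3,0,0,0.1,60],
  [-4,11,-3,0,0,0.1,60],
])

```text
time: 7.75
tcp_pos: [499.8, 10.4, 349.0]
eef_rot: [[0.996, 0.087, -0.001], [0.087, -0.996, 0.0], [-0.001, -0.0, -1.0]]
wrist_force: [0.4, 0.3, 0.1]
width: 60.1
grasp_force: 0.0
```

Run:
```python
from plan import *
chk(); s=bot.state(); im=bot.capture("wrist"); cv2.imwrite("pics/w2.png",im[:,:,::-1])
np.savez("w2.npz",im=im,p=s["tcp_pos"],R=s["eef_rot"])
```

```text
t 7.8 tcp [499.8  10.4 349. ] err [-0.   0.6 -1. ] [-0.  -0.  -0.2] F [0.4 0.3 0.1] w 60.1 g 0.0
```

View pics/w2.png

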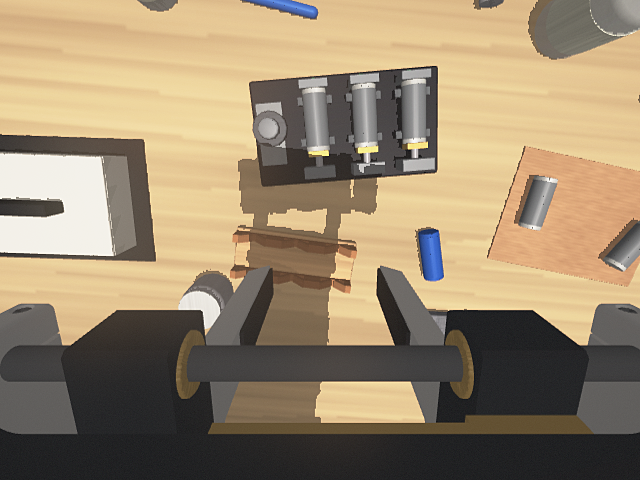

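The wrist view shows:
- The charger deck has corners near (249,82), (437,66), (437,171) and (262,186).
- The cells are at (316,118), (365,117) and (413,108), and the button at (268,128).
- The rack's rows of Vs run from (237,230) to (355,245) and from (233,272) to (350,288).
- The flat cells are at (538,203) and (630,245).

Run:
```python
from plan import *
d=np.load("w2.npz"); im=d["im"]; st=dict(tcp_pos=d["p"],eef_rot=d["R"])
H,S,V=cv2.split(cv2.cvtColor(im,cv2.COLOR_RGB2HSV))
def roi(m,x0,y0,x1,y1):
    o=np.zeros_like(m);o[y0:y1,x0:x1]=m[y0:y1,x0:x1];return o
print("deck corners",ray("wrist",[(249,82),(437,66),(437,171),(262,186)],22,st).round(1)[:,:2].tolist())
# charger filled by non-wood, low saturation
m=roi(((S<45)|(V<60)),240,55,445,190).astype(np.uint8); m=cv2.morphologyEx(m,cv2.MORPH_CLOSE,np.ones((9,9)))
b=max(blobs(m,2000),key=np.sum); print("deck wrist z22",rect(b,"wrist",22,st))
br=roi((H>15)&(H<32)&(S>120)&(V>120),300,135,435,165)
for b in blobs(br,20): print("brass z58",rect(b,"wrist",58,st))
bt=roi((S<40)&(V>95),250,110,288,148); print("btn",[rect(b,"wrist",40,st) for b in blobs(bt,100)])
g=roi((S<60),495,150,640,280); print("flat",[rect(b,"wrist",18,st) for b in blobs(g,300)])
# cells: bright silver far end / body
c=roi((S<40)&(V>95),300,75,435,160); print("cells",[rect(b,"wrist",50,st) for b in blobs(c,300)])
# rack dark-brown parts
rk=roi((S>130)&(V<190)&(H<14),225,220,360,300); print("rack",[(rect(b,"wrist",28,st)) for b in blobs(rk,60)])
t=bot.capture("top"); Ht,St,Vt=cv2.split(cv2.cvtColor(t,cv2.COLOR_RGB2HSV))
m=roi((Vt<70)|(St<60),250,180,380,272).astype(np.uint8); m=cv2.morphologyEx(m,cv2.MORPH_CLOSE,np.ones((5,5)))
print("deck top",rect(max(blobs(m,2000),key=np.sum),"top",22))
for nm,M in(("x",0),):
    rk=roi((St>110)&(Ht<14),240,280,340,335); print("rack top28",[rect(b,"top",28) for b in blobs(rk,40)])
wh=roi((St<60)&(Vt>120),100,230,195,330); print("cover now",[rect(b,"top",53) for b in blobs(wh,500)])
cv2.imwrite("pics/crop.png",cv2.resize(im[55:300,225:450,::-1],None,fx=2.4,fy=2.4,interpolation=cv2.INTER_CUBIC))
```

```text
deck corners [[640.1, 109.6], [674.9, -100.0], [560.5, -119.8], [524.2, 90.3]]
deck wrist z22 (array([599.7,  -3.2, 214.5, 117.6, -80.4]), array([341., 129.]))
brass z58 (array([585.4, -76.5,  11.8,   6.3, -85. ]), array([411., 145.]))
brass z58 (array([566.4,  30.3,  11.3,   3.8,  78.7]), array([312., 155.]))
btn [(array([590.7,  81.3,  39.5,  37.2,   5. ]), array([270., 132.]))]
flat [(array([ 532.5, -252.7,   66.3,   30.7,   -5.4]), array([538., 202.])), (array([ 485.6, -385.7,   63.3,   35.7,  -28.8]), array([626., 248.]))]
cells [(array([616.7, -22.6,  73.2,  35.2,   6. ]), array([365., 112.])), (array([624.1, -76.3,  69.1,  29.4,   8.5]), array([416., 107.])), (array([608.8,  30.9,  74.1,  37. ,   9.4]), array([316., 114.]))]
rack [(array([451.6, -18.5,  19. ,   9.3,  79.2]), array([345., 251.])), (array([405.5, -15. ,  28.3,  10.2,  70. ]), array([339., 285.]))]
deck top (array([574.3,   4.6, 239.6, 165.9, -80.9]), array([319., 233.]))
rack top28 [(array([408.2,  46.6, 151.7,  10.2,  87.5]), array([288., 322.]))]
cover now [(array([484.5, 336.1, 152.7, 116.2, -87.1]), array([138., 284.]))]
```

View pics/crop.png

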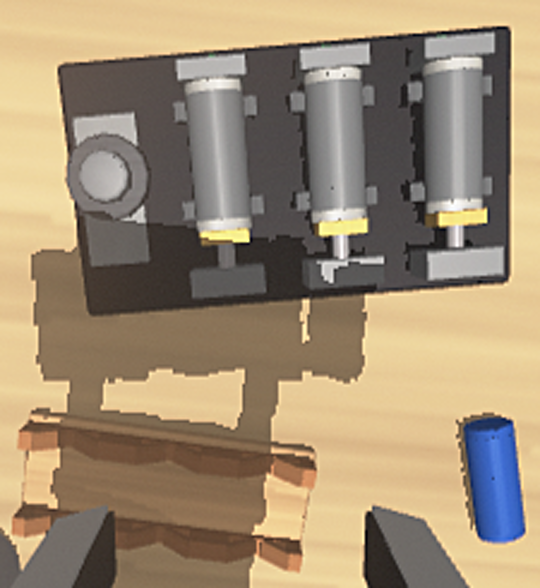

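Run:
```python
from plan import *
plan([((390,46,290),down(-3),60,5)])
print('--');plan([((540,-15,280),down(9.5),60,5)])
```

```text
[[-21.5,-9,12,0,0,0.03,60],[-42.5,-18,24,0,0,0.05,60],[-64,-27,36,0,0,0.08,60],[-85,-36,48,0,0,0.11,60],[-106.5,-45,60,0,0,0.14,60]]
--
[[30.5,10.5,2,0,0,-0.04,60],[61.5,21,4,0,0,-0.09,60],[92,31.5,6,0,0,-0.13,60],[122.5,42,8,0,0,-0.18,60],[153.5,52.5,10,0,0,-0.22,60]]
```

play_rows([
  [-21.5,-9,12,0,0,0.03,60],
  [-42.5,-18,24,0,0,0.05,60],
  [-64,-27,36,0,0,0.08,60],
  [-85,-36,48,0,0,0.11,60],
  [-106.5,-45,60,0,0,0.14,60],
])

```text
time: 8.27
tcp_pos: [388.8, 46.3, 289.0]
eef_rot: [[0.998, -0.056, -0.0], [-0.056, -0.998, 0.0], [-0.0, -0.0, -1.0]]
wrist_force: [1.0, -0.0, 1.0]
width: 60.1
grasp_force: 0.0
```

Run:
```python
from plan import *
chk(); s=bot.state(); im=bot.capture("wrist"); np.savez("w3.npz",im=im,p=s["tcp_pos"],R=s["eef_rot"]); a=im
cv2.imwrite("pics/w3.png",im[:,:,::-1])
```

```text
t 8.3 tcp [388.8  46.3 289. ] err [-151.4   61.5    9. ] [-0.   0.  12.6] F [ 1. -0.  1.] w 60.1 g 0.0
```

play_rows([
  [30.5,10.5,2,0,0,-0.04,60],
  [61.5,21,4,0,0,-0.09,60],
  [92,31.5,6,0,0,-0.13,60],
  [122.5,42,8,0,0,-0.18,60],
  [153.5,52.5,10,0,0,-0.22,60],
])

```text
time: 8.73
tcp_pos: [541.6, -15.6, 279.3]
eef_rot: [[0.986, 0.167, -0.0], [0.167, -0.986, 0.0], [0.0, -0.0, -1.0]]
wrist_force: [1.3, 0.3, 0.8]
width: 60.1
grasp_force: 0.0
```

Run:
```python
from plan import *
chk(); s=bot.state(); im=bot.capture("wrist"); np.savez("w4.npz",im=im,p=s["tcp_pos"],R=s["eef_rot"])
a=np.load("w3.npz")["im"]
cv2.imwrite("pics/w34.png",np.vstack([a[:300],im[:300]])[:,:,::-1])
```

```text
t 8.7 tcp [541.6 -15.6 279.3] err [ 1.4 -0.4 -0.6] [-0.   0.  -0.2] F [1.3 0.3 0.8] w 60.1 g 0.0
```

View pics/w34.png

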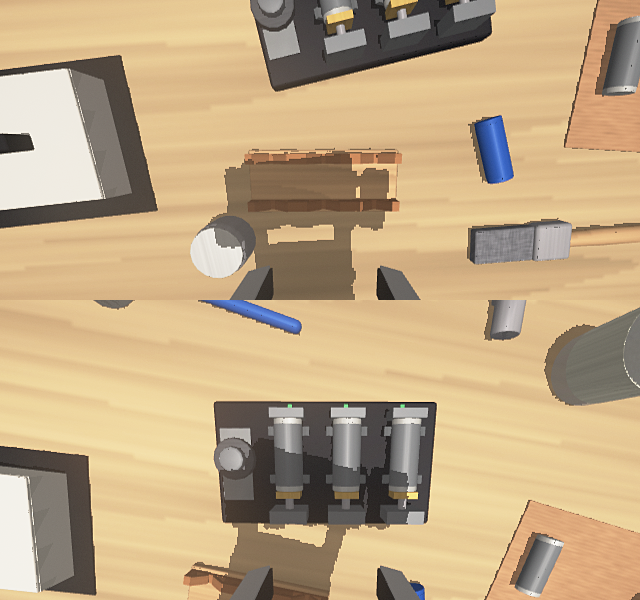

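Run:
```python
from plan import *
def roi(m,x0,y0,x1,y1):
    o=np.zeros_like(m);o[y0:y1,x0:x1]=m[y0:y1,x0:x1];return o
def ld(f):
    d=np.load(f); return d["im"],dict(tcp_pos=d["p"],eef_rot=d["R"])
im,st=ld("w4.npz"); H,S,V=cv2.split(cv2.cvtColor(im,cv2.COLOR_RGB2HSV))
m=roi((S<60)|(V<70),205,95,445,226).astype(np.uint8); m=cv2.morphologyEx(m,cv2.MORPH_OPEN,np.ones((5,5)))
b=max(blobs(m,2000),key=np.sum); r=rect(b,"wrist",22,st); print("deck",r)
print("corners",ray("wrist",[(215,102),(436,103),(430,224),(225,224)],22,st)[:,:2].round(1).tolist())
br=roi((H>12)&(H<32)&(S>120)&(V>60),270,180,425,205)
# cell silhouettes by edge profile on row mid
g=cv2.cvtColor(im,cv2.COLOR_RGB2GRAY).astype(int)
for row_ in(140,150):
    for a,z in((268,0),(325,0),(385,0)):
        x=g[row_,a:a+42]; e=np.abs(np.diff(x)); k=np.where(e>25)[0]+a; w=ray("wrist",[(k[0]+.5,row_),(k[-1]+.5,row_)],43,st)
        print(row_,k[0],k[-1],w.mean(0)[:2].round(1),round(np.linalg.norm(w[1]-w[0]),1))
C=np.array([599.9,-4.5]);
im,st=ld("w3.npz"); H,S,V=cv2.split(cv2.cvtColor(im,cv2.COLOR_RGB2HSV))
rk=roi((S>135)&(H<12),235,145,410,215); print("rack",[(rect(b,"wrist",24,st),b.sum()) for b in blobs(rk,60)])
print(ray("wrist",[(247,150),(401,150),(250,212),(398,210)],20,st)[:,:2].round(1).tolist())
g=roi((S<60),590,0,640,110);
```

```text
deck (array([598.9,  -3.1, 216.3, 119. , -80.4]), array([321., 159.]))
corners [[640.3, 108.1], [674.7, -100.0], [558.9, -123.3], [523.2, 87.6]]
140 273 301 [617.1  32.7] 25.7
140 330 360 [626.  -19.8] 27.6
140 390 419 [635.1 -73.8] 26.7
150 284 301 [609.1  26.5] 15.7
150 330 332 [615.1  -8.7] 1.9
150 390 418 [626.4 -75.3] 25.9
rack []
[[467.0, 122.2], [458.1, -34.8], [403.0, 126.3], [396.3, -31.7]]
```

```bash
cat > geo.py <<'E'
from plan import *
CO,CY=np.array([608.3,-22.6]),9.6
RO,RY=np.array([431.2,45.5]),-3.0
rot=lambda a:R.from_euler('z',a,degrees=True).as_matrix()[:2,:2]
bay=lambda i,x=3.5:CO+rot(CY)@[x,54*(i-2)]
gro=lambda i:RO+rot(RY)@[0,54*(i-2)]
def xfer(i,j,D=86):
    b,g=bay(i),gro(j); A,B=down(CY),down(RY)
    return [((*b,200),A,44),((*b,43+D+8),A,44,None,30),((*b,43+D),A,44,1),(None,None,0,4),
     ((*b,43+D+10),A,0,2),((*b,205),A,0),((*g,205),B,0),((*g,36+D+12),B,0),((*g,36+D+.5),B,0,2),(None,None,40,3),((*g,36+D+16),B,40,1),((*g,205),B,40)]
E
python3 -c "
from geo import *
plan(xfer(3,3))"
```

```text
[[17.5,-9,20,0,0,0,44],[34.5,-18,40,0,0,0,44],[52,-26.5,60,0,0,0,44],[69.5,-35.5,80,0,0,0,44],[69.5,-35.5,101,0,0,0,44]]
[[0,0,21,0,0,0,44],[0,0,42,0,0,0,44],[0,0,50,0,0,0,44],[0,0,50,0,0,0,0],[0,0,50,0,0,0,0]]
[[0,0,0,0,0,0,0],[0,0,0,0,0,0,0],[0,0,-5,0,0,0,0],[0,0,-10,0,0,0,0],[0,0,-43,0,0,0,0]]
[[0,0,-33,0,0,0,0],[-26,-16,-33,0,0,0.03,0],[-52,-31.5,-33,0,0,0.07,0],[-78,-47.5,-33,0,0,0.11,0],[-104,-63.5,-33,0,0,0.14,0]]
[[-27.5,-12,0,0,0,0.04,0],[-55.5,-24,0,0,0,0.08,0],[-55.5,-24,35.5,0,0,0.08,0],[-55.5,-24,71,0,0,0.08,0],[-55.5,-24,77,0,0,0.08,0]]
[[0,0,5.5,0,0,0,0],[0,0,5.5,0,0,0,40],[0,0,5.5,0,0,0,40],[0,0,5.5,0,0,0,40],[0,0,-10,0,0,0,40]]
[[0,0,-33.5,0,0,0,40],[0,0,-67,0,0,0,40],[0,0,-67,0,0,0,40],[0,0,-67,0,0,0,40],[0,0,-67,0,0,0,40]]
```

play_rows([
  [17.5,-9,20,0,0,0,44],
  [34.5,-18,40,0,0,0,44],
  [52,-26.5,60,0,0,0,44],
  [69.5,-35.5,80,0,0,0,44],
  [69.5,-35.5,101,0,0,0,44],
])

```text
time: 9.2
tcp_pos: [604.6, 33.2, 177.4]
eef_rot: [[0.986, 0.166, 0.001], [0.166, -0.986, 0.0], [0.001, -0.0, -1.0]]
wrist_force: [0.2, -0.1, -1.0]
width: 43.6
grasp_force: 0.0
```

play_rows([
  [0,0,21,0,0,0,44],
  [0,0,42,0,0,0,44],
  [0,0,50,0,0,0,44],
  [0,0,50,0,0,0,0],
  [0,0,50,0,0,0,0],
], newtons=30)

```text
time: 9.62
tcp_pos: [603.2, 31.3, 129.2]
eef_rot: [[0.987, 0.164, 0.0], [0.164, -0.987, 0.0], [0.0, 0.0, -1.0]]
wrist_force: [-0.8, 0.1, 0.4]
width: 34.0
grasp_force: 0.0
```

play_rows([
  [0,0,0,0,0,0,0],
  [0,0,0,0,0,0,0],
  [0,0,-5,0,0,0,0],
  [0,0,-10,0,0,0,0],
  [0,0,-43,0,0,0,0],
])

```text
time: 10.03
tcp_pos: [601.7, 31.2, 168.7]
eef_rot: [[0.987, 0.163, -0.006], [0.163, -0.987, 0.0], [-0.006, -0.001, -1.0]]
wrist_force: [0.3, 0.3, -0.8]
width: 25.2
grasp_force: 30.0
```

play_rows([
  [0,0,-33,0,0,0,0],
  [-26,-16,-33,0,0,0.03,0],
  [-52,-31.5,-33,0,0,0.07,0],
  [-78,-47.5,-33,0,0,0.11,0],
  [-104,-63.5,-33,0,0,0.14,0],
])

```text
time: 10.45
tcp_pos: [488.7, 77.3, 205.7]
eef_rot: [[1.0, 0.022, 0.001], [0.022, -1.0, 0.0], [0.001, -0.0, -1.0]]
wrist_force: [-0.0, -0.7, -2.1]
width: 25.0
grasp_force: 30.0
```

```bash
python3 -c "
from plan import *
chk(); im=bot.capture('scene'); cv2.imwrite('pics/s2.png',cv2.resize(im[150:310,240:460,::-1],None,fx=3.2,fy=3.2))"
```

```text
t 10.4 tcp [488.7  77.3 205.7] err [ 54.7 -22.3   0.6] [-0.   0.1 -4.5] F [-0.  -0.7 -2.1] w 25.0 g 30.0
```

View pics/s2.png

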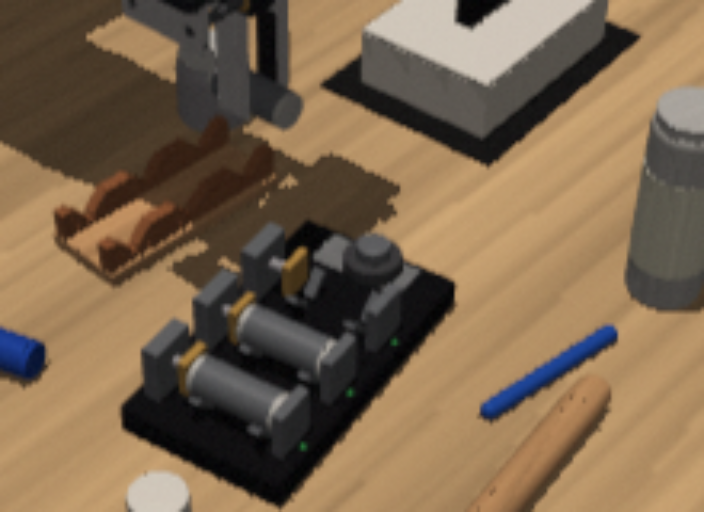

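The gripper holds the cell level, and bay 3 is empty with its brass contact at (293,268). I'll place the cell in groove 3 with a settling row added.

play_rows([
  [-27.5,-12,0,0,0,0.04,0],
  [-55.5,-24,0,0,0,0.08,0],
  [-55.5,-24,35.5,0,0,0.08,0],
  [-55.5,-24,71,0,0,0.08,0],
  [-55.5,-24,77,0,0,0.08,0],
])

```text
time: 10.92
tcp_pos: [432.2, 99.5, 125.0]
eef_rot: [[0.998, -0.055, -0.004], [-0.055, -0.998, -0.0], [-0.004, 0.001, -1.0]]
wrist_force: [-0.3, -0.6, -1.8]
width: 25.4
grasp_force: 30.0
```

play_rows([
  [0,0,5.5,0,0,0,0],
  [0,0,5.5,0,0,0,0],
  [0,0,5.5,0,0,0,40],
  [0,0,5.5,0,0,0,40],
  [0,0,5.5,0,0,0,40],
])

```text
time: 11.33
tcp_pos: [434.6, 99.5, 123.2]
eef_rot: [[0.998, -0.056, 0.002], [-0.056, -0.998, 0.0], [0.002, -0.0, -1.0]]
wrist_force: [0.0, 0.3, 0.1]
width: 38.9
grasp_force: 0.0
```

play_rows([
  [0,0,-15.5,0,0,0,40],
  [0,0,-49,0,0,0,40],
  [0,0,-82.5,0,0,0,40],
  [0,0,-82.5,0,0,0,40],
  [0,0,-82.5,0,0,0,40],
])

```text
time: 11.75
tcp_pos: [434.6, 99.6, 206.5]
eef_rot: [[0.998, -0.056, 0.004], [-0.056, -0.998, 0.001], [0.004, -0.001, -1.0]]
wrist_force: [-0.5, 0.1, -0.5]
width: 40.0
grasp_force: 0.0
```

```bash
sed -i 's/(None,None,40,3),((\*g,36+D+16),B,40,1)/(None,None,0,1),(None,None,40,3),((*g,36+D+16),B,40,1)/' geo.py
python3 - <<'E'
from geo import *
chk(); s=bot.state(); im=bot.capture('top'); cv2.imwrite('pics/t2.png',cv2.resize(im[180:340,240:380,::-1],None,fx=3.5,fy=3.5)); plan(xfer(2,2)+xfer(1,1))
E
```

```text
t 11.8 tcp [434.6  99.6 206.5] err [0.6 0.  1.4] [0.  0.3 0. ] F [-0.5  0.1 -0.5] w 40.0 g 0.0
[[30.5,18.5,1,0,0,-0.04,44],[61.5,37,1.5,0,0,-0.07,44],[92,55.5,2.5,0,0,-0.11,44],[123,74.5,3.5,0,0,-0.15,44],[153.5,93,4,0,0,-0.19,44]]
[[27,24,1,0,0,-0.03,44],[27,24,22,0,0,-0.03,44],[27,24,43,0,0,-0.03,44],[27,24,64,0,0,-0.03,44],[27,24,72,0,0,-0.03,44]]
[[0,0,0,0,0,0,0],[0,0,0,0,0,0,0],[0,0,0,0,0,0,0],[0,0,0,0,0,0,0],[0,0,-5,0,0,0,0]]
[[0,0,-5,0,0,0,0],[0,0,-38,0,0,0,0],[0,0,-71,0,0,0,0],[-28,-16,-71,0,0,0.03,0],[-56,-32,-71,0,0,0.07,0]]
[[-29,-14,0,0,0,0.04,0],[-57.5,-28,0,0,0,0.07,0],[-86.5,-42,0,0,0,0.11,0],[-115.5,-56,0,0,0,0.15,0],[-115.5,-56,35.5,0,0,0.15,0]]
[[0,0,35.5,0,0,0,0],[0,0,41.5,0,0,0,0],[0,0,47,0,0,0,0],[0,0,47,0,0,0,0],[0,0,47,0,0,0,40]]
[[0,0,0,0,0,0,40],[0,0,0,0,0,0,40],[0,0,-15.5,0,0,0,40],[0,0,-49,0,0,0,40],[0,0,-82.5,0,0,0,40]]
[[28,15.5,0.5,0,0,-0.04,44],[56,31,1.5,0,0,-0.07,44],[84,47,2,0,0,-0.1,44],[112,62.5,3,0,0,-0.13,44],[140,78.5,3.5,0,0,-0.16,44]]
[[25,20,0.5,0,0,-0.03,44],[50.5,39.5,1.5,0,0,-0.06,44],[50.5,39.5,22.5,0,0,-0.06,44],[50.5,40,43.5,0,0,-0.06,44],[50.5,40,64.5,0,0,-0.06,44]]
[[0,0,8,0,0,0,44],[0,0,8,0,0,0,0],[0,0,8,0,0,0,0],[0,0,8,0,0,0,0],[0,0,8,0,0,0,0]]
[[0,0,-5,0,0,0,0],[0,0,-10,0,0,0,0],[0,-0.5,-43,0,0,0,0],[0,-0.5,-76,0,0,0,0],[-30,-16.5,-76,0,0,0.03,0]]
[[-30.5,-15.5,0,0,0,0.04,0],[-60.5,-30.5,0,0,0,0.08,0],[-91,-46,0,0,0,0.11,0],[-121,-61.5,0,0,0,0.15,0],[-151.5,-76.5,0,0,0,0.19,0]]
[[0,0,35.5,0,0,0,0],[0,0,71,0,0,0,0],[0,0,76.5,0,0,0,0],[0,0,82.5,0,0,0,0],[0,0,82.5,0,0,0,0]]
[[0,0,0,0,0,0,40],[0,0,0,0,0,0,40],[0,0,0,0,0,0,40],[0,0,-15.5,0,0,0,40],[0,0,-49,0,0,0,40]]
[[0,0,-33.5,0,0,0,40],[0,0,-33.5,0,0,0,40],[0,0,-33.5,0,0,0,40],[0,0,-33.5,0,0,0,40],[0,0,-33.5,0,0,0,40]]
```

View pics/t2.png

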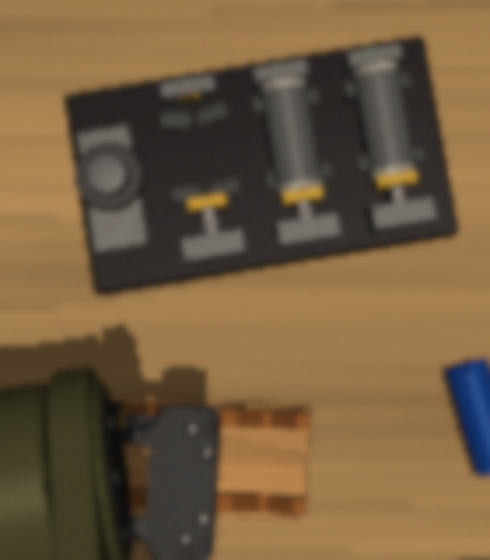

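Bay 3 is empty. The arm hides groove 3, so I'll check it after the next transfers.

play_rows([
  [30.5,18.5,1,0,0,-0.04,44],
  [61.5,37,1.5,0,0,-0.07,44],
  [92,55.5,2.5,0,0,-0.11,44],
  [123,74.5,3.5,0,0,-0.15,44],
  [153.5,93,4,0,0,-0.19,44],
])

```text
time: 12.22
tcp_pos: [582.9, -3.2, 198.8]
eef_rot: [[0.991, 0.135, -0.002], [0.135, -0.991, 0.0], [-0.002, -0.001, -1.0]]
wrist_force: [0.2, 0.4, -0.0]
width: 43.9
grasp_force: 0.0
```

play_rows([
  [27,24,1,0,0,-0.03,44],
  [27,24,22,0,0,-0.03,44],
  [27,24,43,0,0,-0.03,44],
  [27,24,64,0,0,-0.03,44],
  [27,24,72,0,0,-0.03,44],
])

```text
time: 12.63
tcp_pos: [610.5, -22.2, 124.0]
eef_rot: [[0.987, 0.163, -0.006], [0.163, -0.987, 0.001], [-0.006, -0.002, -1.0]]
wrist_force: [-0.5, -0.3, 0.3]
width: 43.9
grasp_force: 0.0
```

play_rows([
  [0,0,0,0,0,0,0],
  [0,0,0,0,0,0,0],
  [0,0,0,0,0,0,0],
  [0,0,0,0,0,0,0],
  [0,0,-5,0,0,0,0],
])

```text
time: 13.05
tcp_pos: [612.3, -22.6, 134.3]
eef_rot: [[0.987, 0.163, 0.002], [0.163, -0.987, -0.001], [0.001, 0.001, -1.0]]
wrist_force: [2.3, 0.6, -4.4]
width: 25.1
grasp_force: 30.0
```

play_rows([
  [0,0,-5,0,0,0,0],
  [0,0,-38,0,0,0,0],
  [0,0,-71,0,0,0,0],
  [-28,-16,-71,0,0,0.03,0],
  [-56,-32,-71,0,0,0.07,0],
])

```text
time: 13.47
tcp_pos: [551.7, 0.4, 207.5]
eef_rot: [[0.996, 0.092, 0.005], [0.092, -0.996, -0.0], [0.005, 0.001, -1.0]]
wrist_force: [-0.0, 0.4, -1.6]
width: 25.3
grasp_force: 30.0
```

```bash
python3 -c "
from plan import *
chk(); im=bot.capture('scene'); cv2.imwrite('pics/s3.png',cv2.resize(im[150:310,240:460,::-1],None,fx=3.2,fy=3.2))"
```

```text
t 13.5 tcp [5.517e+02 4.000e-01 2.075e+02] err [123.4   8.9   2.5] [-0.1  0.3 -8.5] F [-0.   0.4 -1.6] w 25.3 g 30.0
```

View pics/s3.png

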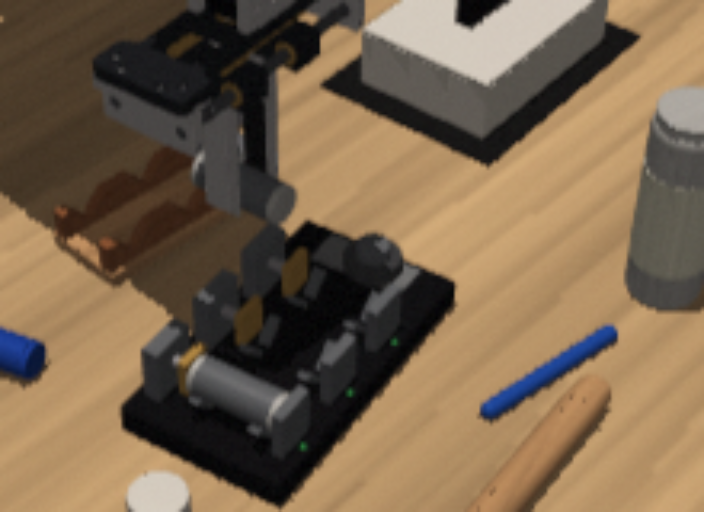

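The second cell is held level at (245,185). I'll place it and carry on with the third.

play_rows([
  [-29,-14,0,0,0,0.04,0],
  [-57.5,-28,0,0,0,0.07,0],
  [-86.5,-42,0,0,0,0.11,0],
  [-115.5,-56,0,0,0,0.15,0],
  [-115.5,-56,35.5,0,0,0.15,0],
])

```text
time: 13.93
tcp_pos: [430.3, 46.8, 175.8]
eef_rot: [[0.998, -0.057, 0.013], [-0.057, -0.998, 0.001], [0.012, -0.001, -1.0]]
wrist_force: [1.4, -0.9, -0.5]
width: 25.1
grasp_force: 30.0
```

play_rows([
  [0,0,35.5,0,0,0,0],
  [0,0,41.5,0,0,0,0],
  [0,0,47,0,0,0,0],
  [0,0,47,0,0,0,0],
  [0,0,47,0,0,0,40],
])

```text
time: 14.35
tcp_pos: [432.1, 45.2, 123.5]
eef_rot: [[0.998, -0.056, 0.002], [-0.056, -0.998, 0.0], [0.001, -0.0, -1.0]]
wrist_force: [0.7, 0.2, 0.3]
width: 29.0
grasp_force: 0.0
```

play_rows([
  [0,0,0,0,0,0,40],
  [0,0,0,0,0,0,40],
  [0,0,-15.5,0,0,0,40],
  [0,0,-49,0,0,0,40],
  [0,0,-82.5,0,0,0,40],
])

```text
time: 14.77
tcp_pos: [430.9, 45.1, 205.7]
eef_rot: [[0.998, -0.056, -0.002], [-0.056, -0.998, -0.0], [-0.002, 0.0, -1.0]]
wrist_force: [0.9, -0.2, 0.4]
width: 40.2
grasp_force: 0.0
```

play_rows([
  [28,15.5,0.5,0,0,-0.04,44],
  [56,31,1.5,0,0,-0.07,44],
  [84,47,2,0,0,-0.1,44],
  [112,62.5,3,0,0,-0.13,44],
  [140,78.5,3.5,0,0,-0.16,44],
])

```text
time: 15.18
tcp_pos: [567.9, -42.1, 201.8]
eef_rot: [[0.994, 0.105, 0.001], [0.105, -0.994, -0.0], [0.001, 0.0, -1.0]]
wrist_force: [-0.7, 0.9, -0.4]
width: 43.9
grasp_force: 0.0
```

play_rows([
  [25,20,0.5,0,0,-0.03,44],
  [50.5,39.5,1.5,0,0,-0.06,44],
  [50.5,39.5,22.5,0,0,-0.06,44],
  [50.5,40,43.5,0,0,-0.06,44],
  [50.5,40,64.5,0,0,-0.06,44],
])

```text
time: 15.6
tcp_pos: [621.3, -76.1, 136.2]
eef_rot: [[0.987, 0.162, 0.001], [0.162, -0.987, -0.0], [0.001, 0.0, -1.0]]
wrist_force: [0.7, 0.4, -0.1]
width: 43.9
grasp_force: 0.0
```

play_rows([
  [0,0,8,0,0,0,44],
  [0,0,8,0,0,0,0],
  [0,0,8,0,0,0,0],
  [0,0,8,0,0,0,0],
  [0,0,8,0,0,0,0],
])

```text
time: 16.02
tcp_pos: [621.7, -76.6, 130.7]
eef_rot: [[0.987, 0.163, 0.003], [0.163, -0.987, -0.002], [0.003, 0.003, -1.0]]
wrist_force: [1.7, -7.9, 0.2]
width: 25.5
grasp_force: 30.0
```

play_rows([
  [0,0,-5,0,0,0,0],
  [0,0,-10,0,0,0,0],
  [0,-0.5,-43,0,0,0,0],
  [0,-0.5,-76,0,0,0,0],
  [-30,-16.5,-76,0,0,0.03,0],
])

```text
time: 16.43
tcp_pos: [593.4, -65.5, 213.0]
eef_rot: [[0.991, 0.133, 0.014], [0.133, -0.991, -0.002], [0.013, 0.004, -1.0]]
wrist_force: [-0.1, -1.6, 0.4]
width: 25.6
grasp_force: 30.0
```

play_rows([
  [-30.5,-15.5,0,0,0,0.04,0],
  [-60.5,-30.5,0,0,0,0.08,0],
  [-91,-46,0,0,0,0.11,0],
  [-121,-61.5,0,0,0,0.15,0],
  [-151.5,-76.5,0,0,0,0.19,0],
])

```text
time: 16.85
tcp_pos: [426.8, -8.0, 205.5]
eef_rot: [[0.998, -0.058, 0.001], [-0.058, -0.998, 0.0], [0.001, -0.0, -1.0]]
wrist_force: [0.2, 0.8, 0.5]
width: 25.5
grasp_force: 30.0
```

play_rows([
  [0,0,35.5,0,0,0,0],
  [0,0,71,0,0,0,0],
  [0,0,76.5,0,0,0,0],
  [0,0,82.5,0,0,0,0],
  [0,0,82.5,0,0,0,0],
])

```text
time: 17.27
tcp_pos: [429.0, -8.6, 123.0]
eef_rot: [[0.998, -0.056, -0.0], [-0.056, -0.998, 0.0], [-0.0, -0.0, -1.0]]
wrist_force: [-0.9, 0.2, -1.5]
width: 25.0
grasp_force: 30.0
```

play_rows([
  [0,0,0,0,0,0,40],
  [0,0,0,0,0,0,40],
  [0,0,0,0,0,0,40],
  [0,0,-15.5,0,0,0,40],
  [0,0,-49,0,0,0,40],
])

```text
time: 17.68
tcp_pos: [427.2, -8.5, 169.7]
eef_rot: [[0.998, -0.056, -0.005], [-0.056, -0.998, 0.001], [-0.006, -0.0, -1.0]]
wrist_force: [0.1, -0.3, 0.0]
width: 39.9
grasp_force: 0.0
```

play_rows([
  [0,0,-33.5,0,0,0,40],
  [0,0,-33.5,0,0,0,40],
  [0,0,-33.5,0,0,0,40],
  [0,0,-33.5,0,0,0,40],
  [0,0,-33.5,0,0,0,40],
])

```text
time: 18.1
tcp_pos: [428.0, -8.6, 203.8]
eef_rot: [[0.998, -0.056, -0.002], [-0.056, -0.998, 0.0], [-0.002, -0.0, -1.0]]
wrist_force: [0.1, 0.4, 0.5]
width: 39.9
grasp_force: 0.0
```

```bash
python3 -c "
from geo import *
chk()
plan([((460,-245,240),down(-5.3),60,None,34)])"
```

```text
t 18.1 tcp [428.   -8.6 203.8] err [-0.4 -0.1 -1.2] [-0.  -0.1  0. ] F [0.1 0.4 0.5] w 39.9 g 0.0
[[5.5,29.5,-4.5,0,0,0,60],[11,58.5,-9,0,0,0.01,60],[17,88,-13,0,0,0.01,60],[22.5,117,-17.5,0,0,0.02,60],[28,146.5,-22,0,0,0.02,60]]
[[6,29,-4.5,0,0,0.01,60],[12.5,58.5,-9,0,0,0.01,60],[18.5,87.5,-13,0,0,0.02,60],[18.5,87.5,-13,0,0,0.02,60],[18.5,87.5,-13,0,0,0.02,60]]
```

play_rows([
  [5.5,29.5,-4.5,0,0,0,60],
  [11,58.5,-9,0,0,0.01,60],
  [17,88,-13,0,0,0.01,60],
  [22.5,117,-17.5,0,0,0.02,60],
  [28,146.5,-22,0,0,0.02,60],
])

```text
time: 18.52
tcp_pos: [447.8, -157.8, 225.7]
eef_rot: [[0.997, -0.077, -0.002], [-0.077, -0.997, 0.001], [-0.002, -0.001, -1.0]]
wrist_force: [0.1, 1.3, 0.3]
width: 60.1
grasp_force: 0.0
```

play_rows([
  [6,29,-4.5,0,0,0.01,60],
  [12.5,58.5,-9,0,0,0.01,60],
  [18.5,87.5,-13,0,0,0.02,60],
  [18.5,87.5,-13,0,0,0.02,60],
  [18.5,87.5,-13,0,0,0.02,60],
])

```text
time: 18.93
tcp_pos: [459.5, -246.0, 238.3]
eef_rot: [[0.995, -0.098, -0.002], [-0.098, -0.995, 0.001], [-0.002, -0.001, -1.0]]
wrist_force: [-0.1, -1.1, 0.3]
width: 60.0
grasp_force: 0.0
```

```bash
sed -i 's/608.3,-22.6/608.4,-23.2/' geo.py
python3 - <<'E'
from geo import *
chk(); s=bot.state(); im=bot.capture("wrist"); t=bot.capture("top")
cv2.imwrite("pics/wf.png",np.hstack([im[:300,:,::-1][:, :480],cv2.resize(t[180:340,240:410,::-1],(318,300))]))
H,S,V=cv2.split(cv2.cvtColor(im,cv2.COLOR_RGB2HSV))
m=((S<60)).astype(np.uint8); m[300:]=0
for b in blobs(m,300):
    for z in (12,16,22): 
        r=rect(b,"wrist",z,s)
        if r[0][2]<120: print(z,r,b.sum())
E
```

```text
t 18.9 tcp [ 459.5 -246.   238.3] err [-0.3 -0.9 -1.5] [ 0.  -0.1  0.1] F [-0.1 -1.1  0.3] w 60.0 g 0.0
12 (array([ 606.2, -512. ,   38.1,   12.7,    7.7]), array([633.,  22.])) 656
16 (array([ 605.3, -508.6,   37.6,   12.6,    7.7]), array([633.,  22.])) 656
22 (array([ 603.8, -503.5,   36.8,   12.3,    7.7]), array([633.,  22.])) 656
12 (array([ 532.6, -254. ,   67.6,   25.6,   -4.9]), array([327., 148.])) 2253
16 (array([ 532.6, -253.9,   66.7,   25.3,   -4.9]), array([327., 148.])) 2253
22 (array([ 532.6, -253.9,   65.4,   24.8,   -4.9]), array([327., 148.])) 2253
12 (array([ 488. , -391.6,   67.8,   28.7,  -28.9]), array([481., 183.])) 2303
16 (array([ 488.6, -389.8,   66.9,   28.4,  -28.9]), array([481., 183.])) 2303
22 (array([ 489.4, -387. ,   65.6,   27.8,  -28.9]), array([481., 183.])) 2303
12 (array([ 388.6, -542.1,   65.4,   11.7,    7.7]), array([635., 271.])) 548
16 (array([ 390.4, -538.4,   64.5,   11.6,    7.7]), array([635., 271.])) 548
22 (array([ 393.2, -532.7,   63.2,   11.3,    7.7]), array([635., 271.])) 548
12 (array([440. ,  67. ,  44.3,  36.2,  -5.6]), array(
[... 157 characters left out ...]
1.])) 1285
12 (array([434.7,  11.8,  46.1,  36.4,  -3. ]), array([ 70., 279.])) 1559
16 (array([435.9,   8.4,  45.5,  36. ,  -3. ]), array([ 70., 279.])) 1559
22 (array([437.8,   3.2,  44.6,  35.3,  -3. ]), array([ 70., 279.])) 1559
12 (array([ 413. , -166.4,   43.2,   36.1,   84.4]), array([255., 286.])) 985
16 (array([ 414.5, -167.5,   42.6,   35.6,   84.4]), array([255., 286.])) 985
22 (array([ 416.8, -169.2,   41.7,   34.9,   84.4]), array([255., 286.])) 985
12 (array([ 398.1, -312.5,   43.2,   35.1,   84.4]), array([392., 286.])) 898
16 (array([ 399.9, -311.7,   42.6,   34.6,   84.4]), array([392., 286.])) 898
22 (array([ 402.5, -310.6,   41.8,   33.9,   84.4]), array([392., 286.])) 898
```

View pics/wf.png

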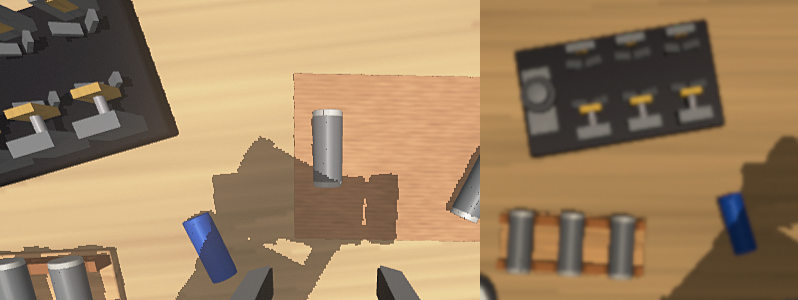

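Three cells lie in the rack at (520,240), (571,242) and (622,246) in the right panel, and all the bays are empty. Flat A is at (327,148) and flat B at (465,185), both grey and on the cardboard; the blue one at (210,247) stays. I'll take A to bay 2.

```bash
cat >> geo.py <<'E'
def tcp(i,cx,cz,th,D=86,dy=0):
    Q=down(CY,th); xy=CO+rot(CY)@[cx,54*(i-2)+dy]
    return np.r_[xy,cz]-D*Q[:,2],Q
def pose(i,nx,bz,th,**k):
    t=np.radians(th); return tcp(i,nx+32.5*np.cos(t)+13*np.sin(t),bz+32.5*np.sin(t)+13*np.cos(t),th,**k)
def pick(xy,yaw,z=102):
    A=down(yaw); return [((*xy,150),A,50),((*xy,z),A,50,2),(None,None,50,1),(None,None,0,5),((*xy,z+12),A,0,2),((*xy,210),A,0)]
def load_(i):
    return [(*pose(i,-20,76,30),0),(*pose(i,-20,39,30),0,3),(*pose(i,-26,35,30),0,2)]
def seat(i,nx=-36.5,b=31):
    w=[(*pose(i,nx,b,30),0,3),(None,None,0,1)]
    w+=[(*pose(i,nx,b,t),0,2) for t in(22.5,15,7.5,0)]+[(None,None,0,1)]
    w+=[(*tcp(i,3.5,43.7,0),0,3),(*tcp(i,3.5,43,0),0,2)]
    p,Q=tcp(i,3.5,43,0); up=np.array([0,0,1.])
    return w+[(None,None,40,4),(p+20*up,Q,40,2),(p+90*up,Q,40)]
E
python3 -c "
from geo import *
plan(pick((533,-254),-4.9)); print('--'); plan(load_(2)); print('--'); plan(seat(2))"
```

```text
[[18.5,0.5,22.5,0,0,0,50],[37,1,45,0,0,-0.01,50],[55.5,1.5,67.5,0,0,-0.01,50],[73.5,2,89.5,0,0,-0.01,50],[73.5,2,113.5,0,0,-0.01,50]]
[[0,0,24,0,0,0,50],[0,0,24,0,0,0,50],[0,0,24,0,0,0,0],[0,0,24,0,0,0,0],[0,0,24,0,0,0,0]]
[[0,0,0,0,0,0,0],[0,0,0,0,0,0,0],[0,0,-6,0,0,0,0],[0,0,-12,0,0,0,0],[0,0,-44,0,0,0,0]]
[[0,0,-32,0,0,0,0],[0,0,-64,0,0,0,0],[0,0,-64,0,0,0,0],[0,0,-64,0,0,0,0],[0,0,-64,0,0,0,0]]
--
[[4,-33,4.5,0.01,0.07,-0.04,0],[8,-65.5,9.5,0.02,0.15,-0.07,0],[12,-98.5,14,0.03,0.22,-0.11,0],[16,-131,18.5,0.04,0.3,-0.14,0],[20,-164,23,0.05,0.37,-0.18,0]]
[[7.5,-31,8.5,0.01,0.08,-0.03,0],[14.5,-62.5,17,0.01,0.15,-0.07,0],[10,-62.5,28.5,0.01,0.15,-0.07,0],[5.5,-62,40,0.01,0.15,-0.07,0],[1.5,-62,51.5,0.01,0.15,-0.07,0]]
[[-4,0,0,0,0,0,0],[-7.5,0,0.5,0,0,0,0],[-7.5,0,0.5,0,0,0,0],[-7.5,0,0.5,0,0,0,0],[-7.5,0,0.5,0,0,0,0]]
--
[[-3.5,0,-0.5,0,0,0,0],[-7.5,0,-1.5,0,0,0,0],[-11,0,-2,0,0,0,0],[-11,0,-2,0,0,0,0],[-6,0,0,0,-0.06,0,0]]
[[5,0,1.5,0,-0.07,0,0],[10,0,3.5,0,-0.14,0,0],[14.5,0,6,0,-0.2,0,0],[18.5,0,9,0,-0.27,0,0],[23,0,12,0,-0.33,0,0]]
[[4.5,0,2,0,-0.07,0,0],[9,0,4.5,0,-0.13,0,0],[9,0,4.5,0,-0.13,0,0],[11.5,0,5,0,-0.13,0,0],[14,0,5.5,0,-0.13,0,0]]
[[2.5,0,0,0,0,0,0],[2.5,0,0.5,0,0,0,0],[2.5,0,0.5,0,0,0,0],[2.5,0,0.5,0,0,0,40],[2.5,0,0.5,0,0,0,40]]
[[0,0,0,0,0,0,40],[0,0,0,0,0,0,40],[0,0,-10,0,0,0,40],[0,0,-20,0,0,0,40],[0,0,-55,0,0,0,40]]
[[0,0.5,-35,0,0,0,40],[0,0.5,-35,0,0,0,40],[0,0.5,-35,0,0,0,40],[0,0.5,-35,0,0,0,40],[0,0.5,-35,0,0,0,40]]
```

play_rows([
  [18.5,0.5,22.5,0,0,0,50],
  [37,1,45,0,0,-0.01,50],
  [55.5,1.5,67.5,0,0,-0.01,50],
  [73.5,2,89.5,0,0,-0.01,50],
  [73.5,2,113.5,0,0,-0.01,50],
], newtons=45)

```text
time: 19.45
tcp_pos: [535.0, -252.9, 124.9]
eef_rot: [[0.996, -0.084, 0.001], [-0.084, -0.996, -0.0], [0.001, 0.0, -1.0]]
wrist_force: [-0.8, 0.2, 0.2]
width: 50.1
grasp_force: 0.0
```

play_rows([
  [0,0,24,0,0,0,50],
  [0,0,24,0,0,0,50],
  [0,0,24,0,0,0,0],
  [0,0,24,0,0,0,0],
  [0,0,24,0,0,0,0],
])

```text
time: 19.87
tcp_pos: [532.8, -253.3, 102.0]
eef_rot: [[0.996, -0.085, -0.001], [-0.085, -0.996, 0.0], [-0.001, -0.0, -1.0]]
wrist_force: [-0.5, -0.2, -0.4]
width: 33.2
grasp_force: 0.0
```

play_rows([
  [0,0,0,0,0,0,0],
  [0,0,0,0,0,0,0],
  [0,0,-6,0,0,0,0],
  [0,0,-12,0,0,0,0],
  [0,0,-44,0,0,0,0],
])

```text
time: 20.28
tcp_pos: [531.4, -253.4, 143.0]
eef_rot: [[0.996, -0.086, -0.006], [-0.086, -0.996, 0.003], [-0.006, -0.003, -1.0]]
wrist_force: [-0.7, -0.5, -0.9]
width: 25.0
grasp_force: 45.0
```

play_rows([
  [0,0,-32,0,0,0,0],
  [0,0,-64,0,0,0,0],
  [0,0,-64,0,0,0,0],
  [0,0,-64,0,0,0,0],
  [0,0,-64,0,0,0,0],
])

```text
time: 20.7
tcp_pos: [532.6, -254.0, 209.8]
eef_rot: [[0.996, -0.086, -0.0], [-0.086, -0.996, 0.0], [-0.001, -0.0, -1.0]]
wrist_force: [0.6, -0.2, -0.4]
width: 25.0
grasp_force: 45.0
```

play_rows([
  [4,-33,4.5,0.01,0.07,-0.04,0],
  [8,-65.5,9.5,0.02,0.15,-0.07,0],
  [12,-98.5,14,0.03,0.22,-0.11,0],
  [16,-131,18.5,0.04,0.3,-0.14,0],
  [20,-164,23,0.05,0.37,-0.18,0],
])

```text
time: 21.12
tcp_pos: [566.3, -91.0, 185.7]
eef_rot: [[0.927, 0.099, 0.362], [0.086, -0.995, 0.051], [0.365, -0.016, -0.931]]
wrist_force: [1.2, 0.3, -2.0]
width: 24.8
grasp_force: 45.0
```

play_rows([
  [7.5,-31,8.5,0.01,0.08,-0.03,0],
  [14.5,-62.5,17,0.01,0.15,-0.07,0],
  [10,-62.5,28.5,0.01,0.15,-0.07,0],
  [5.5,-62,40,0.01,0.15,-0.07,0],
  [1.5,-62,51.5,0.01,0.15,-0.07,0],
])

```text
time: 21.53
tcp_pos: [580.3, -28.1, 138.9]
eef_rot: [[0.855, 0.165, 0.491], [0.146, -0.986, 0.078], [0.498, 0.005, -0.867]]
wrist_force: [-0.3, -0.4, -1.4]
width: 25.1
grasp_force: 45.0
```

Run:
```python
from plan import *
chk(); im=bot.capture('scene'); t=bot.capture('top'); cv2.imwrite('pics/s5.png',np.hstack([cv2.resize(im[150:310,260:420,::-1],(560,560),interpolation=cv2.INTER_CUBIC)]))
```

```text
t 21.5 tcp [580.3 -28.1 138.9] err [-31.4  -5.2 -80.4] [-0.  29.7 -0. ] F [-0.3 -0.4 -1.4] w 25.1 g 45.0
```

View pics/s5.png

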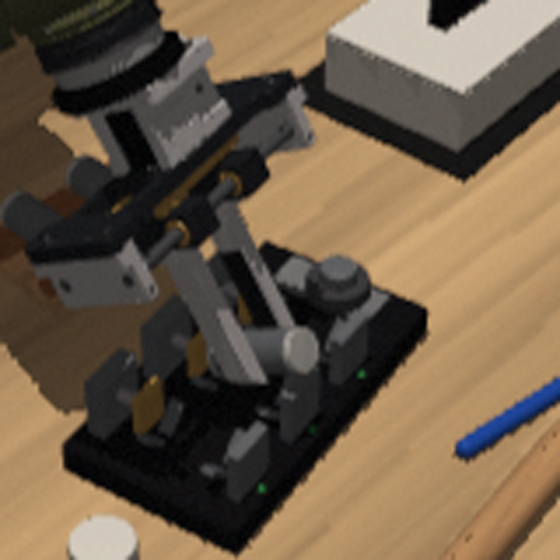

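The tilted cell hovers over bay 2 with its far end above the wall, at (298,350). I'll press it against the contact and watch the force.

play_rows([
  [-4,0,0,0,0,0,0],
  [-7.5,0,0.5,0,0,0,0],
  [-7.5,0,0.5,0,0,0,0],
  [-7.5,0,0.5,0,0,0,0],
  [-7.5,0,0.5,0,0,0,0],
])

```text
time: 22.05
tcp_pos: [574.9, -29.4, 137.2]
eef_rot: [[0.853, 0.165, 0.495], [0.146, -0.986, 0.077], [0.501, 0.006, -0.866]]
wrist_force: [2.9, -1.1, -0.1]
width: 25.0
grasp_force: 45.0
```

play_rows([
  [-3.5,0,-0.5,0,0,0,0],
  [-7.5,0,-1.5,0,0,0,0],
  [-11,0,-2,0,0,0,0],
  [-11,0,-2,0,0,0,0],
  [-11,0,-2,0,0,0,0],
])

```text
time: 22.47
tcp_pos: [564.6, -30.9, 133.6]
eef_rot: [[0.853, 0.165, 0.496], [0.146, -0.986, 0.077], [0.502, 0.006, -0.865]]
wrist_force: [8.0, 1.2, 1.8]
width: 24.8
grasp_force: 45.0
```

Run:
```python
from geo import *
# resume from pressed pose: reset the commanded-pose tracker
s=bot.state(); print("F local",(rot(CY).T@s["wrist_force"][:2]).round(1),s["wrist_force"][2].round(1), s["wrist_torque"].round(2), s["width"])
p,Q=pose(2,-36.5,31,30); print("vs nominal",(s["tcp_pos"]-p).round(1), np.degrees(R.from_matrix(Q.T@s["eef_rot"]).as_rotvec()).round(2))
```

```text
F local [ 8.1 -0.1] 1.8 [ 0.27 -1.18  0.06] 24.80603585767351
vs nominal [ 0.5 -0.2  0.6] [-0.36  0.1  -0.1 ]
```

The spring force is 8 N, so the contact is about 11.5 mm in as intended. Now I'll tip the cell down.

play_rows([
  [2.5,0,1,0,-0.03,0,0],
  [5,0,2,0,-0.06,0,0],
  [5,0,2,0,-0.06,0,0],
  [5,0,2,0,-0.06,0,0],
  [5,0,2,0,-0.06,0,0],
])

```text
time: 22.88
tcp_pos: [569.9, -30.0, 134.1]
eef_rot: [[0.881, 0.165, 0.443], [0.151, -0.986, 0.069], [0.449, 0.006, -0.894]]
wrist_force: [6.5, 0.6, 1.5]
width: 25.1
grasp_force: 45.0
```

play_rows([
  [5,0,1.5,0,-0.07,0,0],
  [10,0,3.5,0,-0.14,0,0],
  [14.5,0,6,0,-0.2,0,0],
  [18.5,0,9,0,-0.27,0,0],
  [23,0,12,0,-0.33,0,0],
])

```text
time: 23.3
tcp_pos: [595.3, -25.6, 133.0]
eef_rot: [[0.978, 0.165, 0.129], [0.165, -0.986, 0.016], [0.13, 0.006, -0.991]]
wrist_force: [8.4, 1.0, -5.1]
width: 24.9
grasp_force: 45.0
```

play_rows([
  [4.5,0,2,0,-0.07,0,0],
  [9,0,4.5,0,-0.13,0,0],
  [9,0,4.5,0,-0.13,0,0],
  [11.5,0,5,0,-0.13,0,0],
  [14,0,5.5,0,-0.13,0,0],
])

```text
time: 23.72
tcp_pos: [609.5, -23.4, 129.6]
eef_rot: [[0.986, 0.166, 0.004], [0.166, -0.986, -0.005], [0.003, 0.006, -1.0]]
wrist_force: [1.5, -2.7, 4.1]
width: 25.1
grasp_force: 45.0
```

play_rows([
  [2.5,0,0,0,0,0,0],
  [2.5,0,0.5,0,0,0,0],
  [2.5,0,0.5,0,0,0,0],
  [2.5,0,0.5,0,0,0,0],
  [2.5,0,0.5,0,0,0,0],
])

```text
time: 24.13
tcp_pos: [612.2, -23.0, 129.6]
eef_rot: [[0.986, 0.165, 0.005], [0.165, -0.986, -0.005], [0.004, 0.006, -1.0]]
wrist_force: [3.7, -1.0, 4.7]
width: 24.9
grasp_force: 45.0
```

Run:
```python
from geo import *
s=bot.state(); print("F local",(rot(CY).T@s["wrist_force"][:2]).round(1),s["wrist_force"][2].round(1))
p,Q=tcp(2,3.5,43,0); print("vs nominal",(s["tcp_pos"]-p).round(1), np.degrees(R.from_matrix(Q.T@s["eef_rot"]).as_rotvec()).round(2))
```

```text
F local [ 3.5 -1.6] 4.7
vs nominal [ 0.3 -0.4  0.6] [-0.33  0.25  0.08]
```

play_rows([
  [0,0,0,0,0,0,40],
  [0,0,0,0,0,0,40],
  [0,0,0,0,0,0,40],
  [0,0,0,0,0,0,40],
  [0,0,0,0,0,0,40],
])

```text
time: 24.55
tcp_pos: [611.7, -22.8, 128.7]
eef_rot: [[0.986, 0.165, 0.003], [0.165, -0.986, -0.005], [0.002, 0.005, -1.0]]
wrist_force: [0.2, -0.0, -0.3]
width: 39.8
grasp_force: 0.0
```

play_rows([
  [0,0,-10,0,0,0,40],
  [0,0,-20,0,0,0,40],
  [0,0,-55,0,0,0,40],
  [0,0.5,-90,0,0,0,40],
  [0,0.5,-90,0,0,0,40],
])

```text
time: 24.97
tcp_pos: [613.5, -23.1, 227.3]
eef_rot: [[0.986, 0.165, 0.015], [0.166, -0.986, -0.006], [0.013, 0.008, -1.0]]
wrist_force: [1.2, -0.6, 0.9]
width: 39.9
grasp_force: 0.0
```

Run:
```python
from geo import *
chk()
plan([((470,-250,240),down(-5),60)]); print('--')
xy=(489,-390)
plan([((489,-390,200),down(-29),50)]+pick(xy,-29)); print('--'); plan([((500,-250,230),down(-10),0)]+load_(1)[:2]); print('--'); plan([load_(1)[2],seat(1)[0],(None,None,0,2)])
```

```text
t 25.0 tcp [613.5 -23.1 227.3] err [ 1.8 -0.2  8. ] [-0.2  0.6 -0. ] F [ 1.2 -0.6  0.9] w 39.9 g 0.0
[[-22,25,-2.5,0,0,0.03,60],[-44.5,50,-5,0,0,0.06,60],[-66.5,75,-7.5,0,0,0.1,60],[-88.5,100.5,-10,0,0,0.13,60],[-111,125.5,-12.5,0,0,0.16,60]]
[[-17.5,28,-2.5,0,0,0.03,60],[-35.5,56.5,-5.5,0,0,0.06,60],[-53.5,84.5,-8,0,0,0.09,60],[-53.5,84.5,-8,0,0,0.09,60],[-53.5,84.5,-8,0,0,0.09,60]]
--
[[6,27.5,8,0,0,0.08,50],[12,55,16.5,0,0,0.17,50],[18.5,83,24.5,0,0,0.25,50],[24.5,110.5,32.5,0,0,0.34,50],[30.5,138,41,0,0,0.42,50]]
[[0,0,25,0,-0.01,0,50],[0,0,50,0,-0.01,0,50],[-0.5,0,74,0,-0.01,0,50],[-0.5,0,98,0,-0.01,0,50],[-0.5,0,98,0,-0.01,0,50]]
[[0,0,0,0,0,0,0],[0,0,0,0,0,0,0],[0,0,0,0,0,0,0],[0,0,0,0,0,0,0],[0,0,0,0,0,0,0]]
[[0,0,-6,0,0,0,0],[0,0,-12,0,0,0,0],[0,0,-44,0,0,0,0],[-0.5,0,-76,0,0,0,0],[-0.5,0,-108,0,0,0,0]]
--
[[-14.5,-32,-5,0,0,-0.08,0],[-29,-64,-10,0,0,-0.16,0],[-43.5,-96,-15,0,0,-0.25,0],[-58,-128,-20,0,0.01,-0.33,0],[-58.5,-160,-11.5,0.03,0.09,-0.38,0]]
[[10.5,-29.5,10,0.02,0.08,-0.06,0],[21,-59,20,0.03,0.17,-0.12,0],[31.5,-88.5,30,0.05,0.26,-0.17,0],[42,-118.5,40,0.06,0.34,-0.23,0],[52.5,-148,50,0.08,0.43,-0.28,0]]
[[-6,0,10.5,0,0,0,0],[-12.5,0,21.5,0,0,0,0],[-18.5,0,32,0,0,0,0],[-18.5,0,32,0,0,0,0],[-18.5,0,32,0,0,0,0]]
--
[[-3.5,0,0,0,0,0,0],[-7,0,0.5,0,0,0,0],[-11,0,0,0,0,0,0],[-14.5,0,-0.5,0,0,0,0],[-18.5,0,-1.5,0,0,0,0]]
[[0,0,0,0,0,0,0],[0,0,0,0,0,0,0],[0,0,0,0,0,0,0],[0,0,0,0,0,0,0],[0,0,0,0,0,0,0]]
```

play_rows([
  [-22,25,-2.5,0,0,0.03,60],
  [-44.5,50,-5,0,0,0.06,60],
  [-66.5,75,-7.5,0,0,0.1,60],
  [-88.5,100.5,-10,0,0,0.13,60],
  [-111,125.5,-12.5,0,0,0.16,60],
])

```text
time: 25.38
tcp_pos: [522.0, -166.1, 233.1]
eef_rot: [[1.0, 0.005, 0.005], [0.005, -1.0, -0.005], [0.005, 0.006, -1.0]]
wrist_force: [1.1, -1.2, -0.2]
width: 60.2
grasp_force: 0.0
```

play_rows([
  [-17.5,28,-2.5,0,0,0.03,60],
  [-35.5,56.5,-5.5,0,0,0.06,60],
  [-53.5,84.5,-8,0,0,0.09,60],
  [-53.5,84.5,-8,0,0,0.09,60],
  [-53.5,84.5,-8,0,0,0.09,60],
])

```text
time: 25.8
tcp_pos: [469.4, -250.9, 241.2]
eef_rot: [[0.996, -0.086, 0.005], [-0.086, -0.996, -0.006], [0.006, 0.005, -1.0]]
wrist_force: [1.0, 0.8, -0.3]
width: 60.1
grasp_force: 0.0
```

play_rows([
  [6,27.5,8,0,0,0.08,50],
  [12,55,16.5,0,0,0.17,50],
  [18.5,83,24.5,0,0,0.25,50],
  [24.5,110.5,32.5,0,0,0.34,50],
  [30.5,138,41,0,0,0.42,50],
])

```text
time: 26.22
tcp_pos: [490.0, -390.3, 199.9]
eef_rot: [[0.874, -0.485, 0.004], [-0.485, -0.874, -0.005], [0.006, 0.002, -1.0]]
wrist_force: [0.7, -0.3, -0.4]
width: 50.0
grasp_force: 0.0
```

play_rows([
  [0,0,0,0,0,0,50],
  [0,0,0,0,0,0,50],
  [0,0,0,0,0,0,50],
  [0,0,0,0,0,0,50],
  [0,0,0,0,0,0,50],
])

```text
time: 26.63
tcp_pos: [489.4, -389.0, 200.6]
eef_rot: [[0.877, -0.481, 0.005], [-0.481, -0.877, -0.005], [0.007, 0.003, -1.0]]
wrist_force: [0.0, -0.1, 0.4]
width: 50.1
grasp_force: 0.0
```

Run:
```python
from geo import *
s=bot.state(); print(s["tcp_pos"].round(1)); im=bot.capture("wrist"); t=bot.capture("top"); sc=bot.capture("scene")
H,S,V=cv2.split(cv2.cvtColor(im,cv2.COLOR_RGB2HSV)); m=((S<60)).astype(np.uint8); m[:,:230]=0;m[:,420:]=0
for b in blobs(m,300): print(rect(b,"wrist",16,s),b.sum())
cv2.imwrite("pics/c6.png",np.hstack([cv2.resize(t[185:335,240:390,::-1],(400,400)),cv2.resize(sc[180:300,270:390,::-1],(400,400))]))
Ht,St,Vt=cv2.split(cv2.cvtColor(t,cv2.COLOR_RGB2HSV)); w=((St<60)&(Vt>120)).astype(np.uint8); w[:230]=0;w[330:]=0;w[:,:95]=0;w[:,200:]=0
for b in blobs(w,500):
    cs,_=cv2.findContours(b.astype(np.uint8),0,2); f=np.zeros_like(Vt); cv2.drawContours(f,cs,-1,1,-1); print("cover",rect(f>0,"top",53))
```

```text
[ 489.4 -389.   200.6]
(array([ 607.1, -516.4,   25.4,   22.6,   61.3]), array([406.,  15.])) 963
(array([ 486.6, -389.2,   69.9,   25.6,  -29.3]), array([326., 242.])) 2505
(array([ 401.7, -341.1,  181.4,  158. ,   61.1]), array([318., 343.])) 13198
(array([ 296.2, -283.1,  191.2,   55.1,   61.1]), array([324., 457.])) 8734
cover (array([484.3, 341. , 162.4, 116.3, -87.1]), array([136., 284.]))
```

View pics/c6.png

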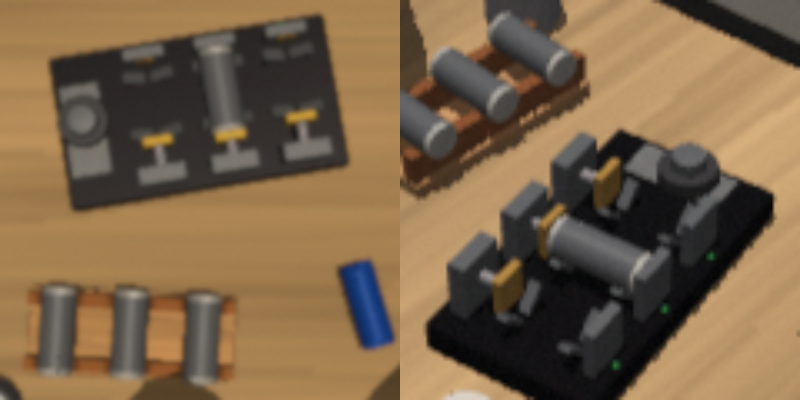

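Flat A lies home in bay 2, at (220,88) in the left panel, and three cells sit in the rack. Next I'll pick flat B for bay 1.

play_rows([
  [0,0,25,0,-0.01,0,50],
  [0,0,50,0,-0.01,0,50],
  [-0.5,0,74,0,-0.01,0,50],
  [-0.5,0,98,0,-0.01,0,50],
  [-0.5,0,98,0,-0.01,0,50],
])

```text
time: 27.2
tcp_pos: [489.4, -390.5, 101.3]
eef_rot: [[0.876, -0.482, -0.003], [-0.482, -0.876, -0.001], [-0.002, 0.003, -1.0]]
wrist_force: [-0.2, 0.2, 1.0]
width: 50.2
grasp_force: 0.0
```

play_rows([
  [0,0,0,0,0,0,0],
  [0,0,0,0,0,0,0],
  [0,0,0,0,0,0,0],
  [0,0,0,0,0,0,0],
  [0,0,0,0,0,0,0],
])

```text
time: 27.62
tcp_pos: [488.9, -390.3, 102.0]
eef_rot: [[0.876, -0.483, -0.005], [-0.483, -0.876, -0.0], [-0.004, 0.002, -1.0]]
wrist_force: [0.0, 0.1, 0.1]
width: 25.0
grasp_force: 45.0
```

play_rows([
  [0,0,-6,0,0,0,0],
  [0,0,-12,0,0,0,0],
  [0,0,-44,0,0,0,0],
  [-0.5,0,-76,0,0,0,0],
  [-0.5,0,-108,0,0,0,0],
])

```text
time: 28.03
tcp_pos: [488.7, -389.9, 211.6]
eef_rot: [[0.876, -0.483, -0.005], [-0.483, -0.876, 0.0], [-0.005, 0.002, -1.0]]
wrist_force: [0.1, -0.8, -1.4]
width: 24.9
grasp_force: 45.0
```

play_rows([
  [-14.5,-32,-5,0,0,-0.08,0],
  [-29,-64,-10,0,0,-0.16,0],
  [-43.5,-96,-15,0,0,-0.25,0],
  [-58,-128,-20,0,0.01,-0.33,0],
  [-58.5,-160,-11.5,0.03,0.09,-0.38,0],
])

```text
time: 28.45
tcp_pos: [515.3, -219.7, 224.2]
eef_rot: [[0.989, -0.118, 0.092], [-0.118, -0.993, -0.001], [0.092, -0.01, -0.996]]
wrist_force: [1.8, -0.3, -0.5]
width: 24.7
grasp_force: 45.0
```

play_rows([
  [10.5,-29.5,10,0.02,0.08,-0.06,0],
  [21,-59,20,0.03,0.17,-0.12,0],
  [31.5,-88.5,30,0.05,0.26,-0.17,0],
  [42,-118.5,40,0.06,0.34,-0.23,0],
  [52.5,-148,50,0.08,0.43,-0.28,0],
])

```text
time: 28.87
tcp_pos: [590.1, -79.9, 178.6]
eef_rot: [[0.852, 0.167, 0.497], [0.144, -0.986, 0.085], [0.504, -0.001, -0.864]]
wrist_force: [0.8, 1.4, -1.7]
width: 24.8
grasp_force: 45.0
```

play_rows([
  [0,0,0,0,0,0,0],
  [0,0,0,0,0,0,0],
  [0,0,0,0,0,0,0],
  [0,0,0,0,0,0,0],
  [0,0,0,0,0,0,0],
])

```text
time: 29.28
tcp_pos: [589.6, -82.1, 178.4]
eef_rot: [[0.854, 0.164, 0.493], [0.14, -0.986, 0.085], [0.501, -0.003, -0.866]]
wrist_force: [0.1, 0.1, -0.6]
width: 25.5
grasp_force: 45.0
```

Run:
```python
from geo import *
s=bot.state(); p,Q=load_(1)[0][:2]; print((s["tcp_pos"]-p).round(1), np.degrees(R.from_matrix(Q.T@s["eef_rot"]).as_rotvec()).round(2), s["width"])
# cell centre along grip axis seen by wrist camera: silver ends
im=bot.capture("wrist"); sc=bot.capture("scene"); cv2.imwrite("pics/c7.png",np.hstack([im[150:450,170:470,::-1],cv2.resize(sc[180:300,250:370,::-1],(300,300))]))
```

```text
[ 0.1 -1.   0.4] [0.07 0.03 0.23] 25.471689663354923
```

View pics/c7.png

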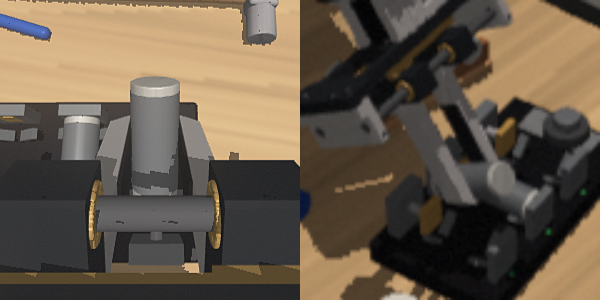

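Flat B is tilted over bay 1 with its far end up, at (155,85) in the wrist crop. I'll check its axial position in the grip.

Run:
```python
from geo import *
m=bot.camera_model("wrist"); M=np.linalg.inv(m["mount"]); K=m["intrinsics"]
for dx in(-2,0,2):
    for pt in((32.5+dx,0,73),(32.5+dx,0,99)):
        c=M@np.r_[pt,1]; u=K@(c[:3]/c[2]); print(dx,pt,(u[:2]-[170,150]).round(1))
plan([load_(1)[1],load_(1)[2],(None,None,0,1)],resync=True); print('--'); plan([seat(1)[0],(None,None,0,2)])
print('--'); plan(seat(1)[2:9]); print('--'); plan(seat(1)[9:])
```

```text
-2 (30.5, 0, 73) [156.9  89.2]
-2 (30.5, 0, 99) [156.6  77.4]
0 (32.5, 0, 73) [156.9  85.2]
0 (32.5, 0, 99) [156.6  73.9]
2 (34.5, 0, 73) [157.   81.2]
2 (34.5, 0, 99) [156.6  70.3]
[[-6,0,10.5,0,0,0,0],[-12.5,-0.5,21.5,0,0,0,0],[-18.5,-0.5,32,0,0,0,0],[-22,-0.5,32.5,0,0,0,0],[-26,-0.5,32.5,0,0,0,0]]
[[0,0,0,0,0,0,0],[0,0,0,0,0,0,0],[0,0,0,0,0,0,0],[0,0,0,0,0,0,0],[0,0,0,0,0,0,0]]
--
[[-3.5,0,-0.5,0,0,0,0],[-7,0,-1,0,0,0,0],[-11,0,-1.5,0,0,0,0],[-11,0,-1.5,0,0,0,0],[-11,0,-1.5,0,0,0,0]]
--
[[5,0,1.5,0,-0.07,0,0],[10,0,3.5,0,-0.13,0,0],[14.5,0,6,0,-0.2,0,0],[19,0,8.5,0,-0.26,0,0],[23,0,12,0,-0.33,0,0]]
[[5,0,1.5,0,-0.06,0,0],[9.5,0,4,0,-0.13,0,0],[14,0,6.5,0,-0.19,0,0],[14,0,6.5,0,-0.19,0,0],[16.5,0,7.5,0,-0.19,0,0]]
[[2.5,0,0,0,0,0,0],[5,0,0,0,0,0,0],[5,0,0.5,0,0,0,0],[5,0,1,0,0,0,0],[5,0,1,0,0,0,0]]
--
[[0,0,0,0,0,0,40],[0,0,0,0,0,0,40],[0,0,0,0,0,0,40],[0,0,0,0,0,0,40],[0,0,-10,0,0,0,40]]
[[0,-0.5,-10,0,0,0,40],[0,-0.5,-45,0,0,0,40],[0,-0.5,-80,0,0,0,40],[0,-0.5,-80,0,0,0,40],[0,-0.5,-80,0,0,0,40]]
```

play_rows([
  [-6,0,10.5,0,0,0,0],
  [-12.5,-0.5,21.5,0,0,0,0],
  [-18.5,-0.5,32,0,0,0,0],
  [-22,-0.5,32.5,0,0,0,0],
  [-26,-0.5,32.5,0,0,0,0],
])

```text
time: 29.8
tcp_pos: [582.8, -81.6, 135.3]
eef_rot: [[0.855, 0.165, 0.492], [0.141, -0.986, 0.086], [0.499, -0.004, -0.867]]
wrist_force: [2.7, 1.2, 0.7]
width: 24.9
grasp_force: 45.0
```

play_rows([
  [0,0,0,0,0,0,0],
  [0,0,0,0,0,0,0],
  [0,0,0,0,0,0,0],
  [0,0,0,0,0,0,0],
  [0,0,0,0,0,0,0],
])

```text
time: 30.22
tcp_pos: [583.4, -81.7, 136.9]
eef_rot: [[0.854, 0.165, 0.493], [0.141, -0.986, 0.085], [0.501, -0.003, -0.866]]
wrist_force: [2.6, -0.1, -2.0]
width: 25.0
grasp_force: 45.0
```

play_rows([
  [-3.5,0,-0.5,0,0,0,0],
  [-7,0,-1,0,0,0,0],
  [-9,0,-1.5,0,0,0,0],
  [-9,0,-1.5,0,0,0,0],
  [-9,0,-1.5,0,0,0,0],
])

```text
time: 30.63
tcp_pos: [575.3, -83.2, 134.4]
eef_rot: [[0.853, 0.165, 0.495], [0.141, -0.986, 0.085], [0.502, -0.003, -0.865]]
wrist_force: [6.1, 2.4, 2.2]
width: 25.1
grasp_force: 45.0
```

play_rows([
  [-1,0,0,0,0,0,0],
  [-2,0,0,0,0,0,0],
  [-2,0,0,0,0,0,0],
  [-2,0,0,0,0,0,0],
  [-2,0,0,0,0,0,0],
])

```text
time: 31.05
tcp_pos: [573.8, -83.5, 133.5]
eef_rot: [[0.853, 0.165, 0.496], [0.141, -0.986, 0.085], [0.503, -0.002, -0.864]]
wrist_force: [7.8, 2.3, 2.6]
width: 24.9
grasp_force: 45.0
```

Run:
```python
from geo import *
p,Q=pose(1,-36.5,31,30); f=[]
for _ in range(12):
    s=bot.state(); f.append(rot(CY).T@s["wrist_force"][:2]); bot.capture("top")
print(np.mean(f,0).round(1),np.std(f,0).round(1),(s["tcp_pos"]-p).round(1), np.degrees(R.from_matrix(Q.T@s["eef_rot"]).as_rotvec()).round(2))
```

```text
[8.2 0.2] [0.4 0.4] [0.6 0.4 0.6] [0.05 0.19 0.17]
```

The press is 8.2 N, about 11.7 mm, as before. Now I'll tip it down.

play_rows([
  [5,0,1.5,0,-0.07,0,0],
  [10,0,3.5,0,-0.13,0,0],
  [14.5,0,6,0,-0.2,0,0],
  [19,0,8.5,0,-0.26,0,0],
  [23,0,12,0,-0.33,0,0],
])

```text
time: 32.07
tcp_pos: [599.2, -79.2, 133.9]
eef_rot: [[0.968, 0.165, 0.189], [0.161, -0.986, 0.034], [0.192, -0.002, -0.981]]
wrist_force: [8.3, 0.9, -6.0]
width: 24.8
grasp_force: 45.0
```

play_rows([
  [5,0,1.5,0,-0.06,0,0],
  [9.5,0,4,0,-0.13,0,0],
  [14,0,6.5,0,-0.19,0,0],
  [14,0,6.5,0,-0.19,0,0],
  [16.5,0,7.5,0,-0.19,0,0],
])

```text
time: 32.48
tcp_pos: [616.9, -76.7, 130.3]
eef_rot: [[0.986, 0.166, 0.006], [0.166, -0.986, 0.003], [0.006, -0.002, -1.0]]
wrist_force: [0.5, -5.0, 8.8]
width: 25.0
grasp_force: 45.0
```

play_rows([
  [2.5,0,0,0,0,0,0],
  [5,0,0,0,0,0,0],
  [5,0,0.5,0,0,0,0],
  [5,0,1,0,0,0,0],
  [5,0,1,0,0,0,0],
])

```text
time: 32.9
tcp_pos: [621.4, -76.0, 130.2]
eef_rot: [[0.986, 0.165, 0.006], [0.165, -0.986, 0.003], [0.007, -0.002, -1.0]]
wrist_force: [-1.4, -2.7, 13.3]
width: 25.0
grasp_force: 45.0
```

Run:
```python
from geo import *
s=bot.state(); print("F local",(rot(CY).T@s["wrist_force"][:2]).round(1),s["wrist_force"][2].round(1))
p,Q=tcp(1,3.5,43,0); print("vs nominal",(s["tcp_pos"]-p).round(1), np.degrees(R.from_matrix(Q.T@s["eef_rot"]).as_rotvec()).round(2))
```

```text
F local [-1.9 -2.4] 13.3
vs nominal [ 0.6 -0.2  1.2] [0.12 0.37 0.09]
```

play_rows([
  [0,0,0,0,0,0,40],
  [0,0,0,0,0,0,40],
  [0,0,0,0,0,0,40],
  [0,0,0,0,0,0,40],
  [0,0,0,0,0,0,40],
])

```text
time: 33.32
tcp_pos: [620.8, -75.2, 128.1]
eef_rot: [[0.986, 0.165, 0.003], [0.165, -0.986, 0.004], [0.003, -0.004, -1.0]]
wrist_force: [-0.4, 1.2, 0.2]
width: 39.8
grasp_force: 0.0
```

play_rows([
  [0,-0.5,-10,0,0,0,40],
  [0,-0.5,-20,0,0,0,40],
  [0,-0.5,-55,0,0,0,40],
  [0,-0.5,-90,0,0,0,40],
  [0,-0.5,-90,0,0,0,40],
])

```text
time: 33.73
tcp_pos: [622.4, -75.4, 226.8]
eef_rot: [[0.986, 0.165, 0.014], [0.165, -0.986, 0.002], [0.014, 0.0, -1.0]]
wrist_force: [0.8, 0.0, -0.3]
width: 39.6
grasp_force: 0.0
```

Run:
```python
from geo import *
chk()
d=np.load("w4.npz"); st=dict(tcp_pos=d["p"],eef_rot=d["R"]); im=d["im"]
g=cv2.cvtColor(im[135:185,205:262],cv2.COLOR_RGB2GRAY); c=cv2.HoughCircles(cv2.medianBlur(g,3),cv2.HOUGH_GRADIENT,1,10,param1=80,param2=12,minRadius=8,maxRadius=20); print(c)
if c is not None:
    for q in c[0][:3]:
        w=ray("wrist",q[:2]+[205,135],40,st)[0,:2]; print(w.round(1),(rot(CY).T@(w-CO)).round(1),q[2])
w=ray("wrist",[(233,158)],40,st)[0,:2]; print("eye",w.round(1),(rot(CY).T@(w-CO)).round(1))
plan([((560,30,250),down(9.6),0)],resync=True)
```

```text
t 33.7 tcp [622.4 -75.4 226.8] err [1.8 0.5 8.1] [-0.2  0.6 -0.1] F [ 0.8  0.  -0.3] w 39.6 g 0.0
[[[31.5 24.5 19.4]
  [21.5 26.5 15.6]]]
[591.6  77.9] [  0.3 102.5] 19.4
[588.2  87. ] [ -1.5 112.1] 15.6
eye [592.4  81.3] [  1.7 105.7]
[[-11,-28.5,-6,0,0,0,0],[-22,-57,-12,0,-0.01,0,0],[-33,-85.5,-18,0,-0.01,0,0],[-44,-114.5,-24,0,-0.01,0,0],[-44,-114.5,-24,0,-0.01,0,0]]
```

Run:
```python
from geo import *
plan([((480,-260,250),down(-5),0)],resync=True)
```

```text
[[-24.5,22.5,-3.5,0,0,0.04,0],[-48.5,45.5,-7.5,0,0,0.07,0],[-73,68,-11,0,-0.01,0.11,0],[-97.5,90.5,-14.5,0,-0.01,0.14,0],[-122,113,-18.5,0,-0.01,0.18,0]]
[[-20,27,-3,0,0,0.04,0],[-39.5,53.5,-6.5,0,0,0.07,0],[-39.5,53.5,-6.5,0,0,0.07,0],[-39.5,53.5,-6.5,0,0,0.07,0],[-39.5,53.5,-6.5,0,0,0.07,0]]
```

play_rows([
  [-24.5,22.5,-3.5,0,0,0.04,0],
  [-48.5,45.5,-7.5,0,0,0.07,0],
  [-73,68,-11,0,-0.01,0.11,0],
  [-97.5,90.5,-14.5,0,-0.01,0.14,0],
  [-122,113,-18.5,0,-0.01,0.18,0],
])

```text
time: 34.15
tcp_pos: [517.9, -207.8, 237.2]
eef_rot: [[1.0, -0.015, -0.006], [-0.015, -1.0, 0.003], [-0.006, -0.003, -1.0]]
wrist_force: [-0.0, -0.4, 0.3]
width: 10.0
grasp_force: 0.0
```

play_rows([
  [-20,27,-3,0,0,0.04,0],
  [-39.5,53.5,-6.5,0,0,0.07,0],
  [-39.5,53.5,-6.5,0,0,0.07,0],
  [-39.5,53.5,-6.5,0,0,0.07,0],
  [-39.5,53.5,-6.5,0,0,0.07,0],
])

```text
time: 34.57
tcp_pos: [479.0, -259.6, 243.2]
eef_rot: [[0.996, -0.084, -0.006], [-0.084, -0.996, 0.003], [-0.006, -0.002, -1.0]]
wrist_force: [0.7, 1.6, -0.2]
width: 0.8
grasp_force: 0.0
```

Run:
```python
from geo import *
chk(); t=bot.capture("top"); sc=bot.capture("scene")
cv2.imwrite("pics/c8.png",np.hstack([cv2.resize(t[185:345,80:400,::-1],(500,250)),cv2.resize(sc[180:300,270:390,::-1],(250,250))]).repeat(1,0))
Ht,St,Vt=cv2.split(cv2.cvtColor(t,cv2.COLOR_RGB2HSV))
def sub(m):
    o=np.zeros_like(m);o[230:335,80:210]=m[230:335,80:210];return o
w=sub(((St<60)&(Vt>90)).astype(np.uint8))
for b in blobs(w,300):
    cs,_=cv2.findContours(b.astype(np.uint8),0,2); f=np.zeros_like(Vt); cv2.drawContours(f,cs,-1,1,-1); print("cover",rect(f>0,"top",53))
h=np.zeros_like(Vt); h[270:300,100:170]=(Vt<60)[270:300,100:170]
print("handle",[rect(b,"top",81) for b in blobs(h,40)])
print("mat",[rect(b,"top",3) for b in blobs(sub(((Vt<45)).astype(np.uint8)),300)])
p0=load()
plan([((560,30,230),down(9.6),0),((*(CO+rot(CY)@[1,106]),230),down(9.6),0)]); b=CO+rot(CY)@[1,106]; print(b)
print('--');plan([((*b,97.2+46),down(9.6),0,5),((*b,97.2+33.5),down(9.6),0,5)]); print('--');plan([((*b,230),None,0,5)])
```

```text
t 34.6 tcp [ 479.  -259.6  243.2] err [-1.3  0.5 -6.6] [ 0.  -0.6 -0. ] F [ 0.7  1.6 -0.2] w 0.8 g 0.0
cover (array([484.3, 341.9, 168.2, 117.8, -87.1]), array([135., 284.]))
handle [(array([484. , 340.5,  71.9,   9.5, -87.4]), array([131., 284.]))]
mat [(array([482.8, 345.2, 209. , 154.2, -86.8]), array([153., 284.]))]
[[6,-33,2.5,0,0,-0.03,0],[12,-65.5,4.5,0,0,-0.06,0],[18.5,-98.5,7,0,0,-0.08,0],[24.5,-131.5,9,0,0,-0.11,0],[30.5,-164.5,11.5,0,0,-0.14,0]]
[[10.5,-31.5,2,0,0,-0.03,0],[21.5,-63,4.5,0,0,-0.06,0],[32,-95,7,0,0,-0.08,0],[42.5,-126.5,9,0,0,-0.11,0],[60,-151.5,9,0,0,-0.11,0]]
[[20,-22.5,0.5,0,0,0,0],[20,-22.5,0.5,0,0,0,0],[20,-22.5,0.5,0,0,0,0],[20,-22.5,0.5,0,0,0,0],[20,-22.5,0.5,0,0,0,0]]
[591.70850889  81.48234868]
--
[[0,0,17.5,0,0,0,0],[0,0,34.5,0,0,0,0],[-0.5,0,52,0,0,0,0],[-0.5,0,69.5,0,0,0,0],[-0.5,0,86.5,0,0,0,0]]
[[0,0,2.5,0,0,0,0],[0,0,5,0,0,0,0],[0,0,7.5,0,0,0,0],[0,0,10,0,0,0,0],[0,0,12.5,0,0,0,0]]
--
[[0,0,-20,0,0,0,0],[0,0,-39.5,0,0,0,0],[0,0,-59.5,0,0,0,0],[0,0,-79.5,0,0,0,0],[0.5,0,-99,0,0,0,0]]
```

View pics/c8.png

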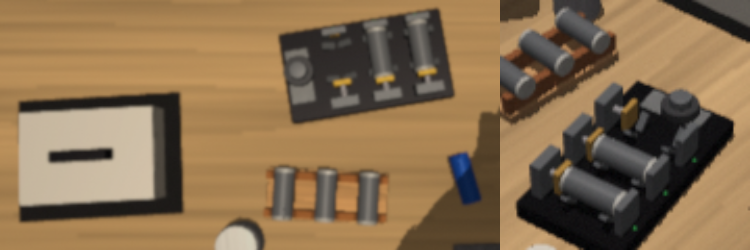

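Both flats lie level and home in bays 1 and 2, at (420,45) and (378,50). The rack holds three cells, and the cover is centred on the mat. I'll replan from the measured pose for the button.

Run:
```python
from geo import *
b=CO+rot(CY)@[1,106]
plan([((560,30,220),down(9.6),0),((*b,200),down(9.6),0)],resync=True)
print('--');plan([((*b,97.2+44),down(9.6),0,4)]);print('--');plan([((*b,97.2+33.5),down(9.6),0,4)]); print('--');plan([((*b,230),None,0,5)])
```

```text
[[6.5,-32.5,2.5,0,0,-0.03,0],[12.5,-65.5,5,0,0,-0.06,0],[19,-98,7.5,0,0,-0.08,0],[25,-131,10.5,0,0,-0.11,0],[31.5,-163.5,13,0,0,-0.14,0]]
[[11,-31.5,2.5,0,0,-0.03,0],[21.5,-63,5,0,0,-0.05,0],[32.5,-95,7.5,0,0.01,-0.08,0],[43.5,-126.5,10,0,0.01,-0.11,0],[60.5,-151,20,0,0.01,-0.11,0]]
[[20,-22.5,10.5,0,0,0,0],[20,-22.5,10.5,0,0,0,0],[20,-22.5,10.5,0,0,0,0],[20,-22.5,10.5,0,0,0,0],[20,-22.5,10.5,0,0,0,0]]
--
[[0,0,14.5,0,0,0,0],[0,0,29.5,0,0,0,0],[0,0,44,0,0,0,0],[0,0,58.5,0,0,0,0],[0,0,58.5,0,0,0,0]]
--
[[0,0,2.5,0,0,0,0],[0,0,5.5,0,0,0,0],[0,0,8,0,0,0,0],[0,0,10.5,0,0,0,0],[0,0,10.5,0,0,0,0]]
--
[[0,0,-20,0,0,0,0],[0,0,-39.5,0,0,0,0],[0,0,-59.5,0,0,0,0],[0,-0.5,-79.5,0,0,0,0],[0,-0.5,-99,0,0,0,0]]
```

play_rows([
  [6.5,-32.5,2.5,0,0,-0.03,0],
  [12.5,-65.5,5,0,0,-0.06,0],
  [19,-98,7.5,0,0,-0.08,0],
  [25,-131,10.5,0,0,-0.11,0],
  [31.5,-163.5,13,0,0,-0.14,0],
])

```text
time: 35.08
tcp_pos: [524.2, -96.8, 229.6]
eef_rot: [[0.998, 0.059, -0.007], [0.059, -0.998, 0.003], [-0.007, -0.004, -1.0]]
wrist_force: [1.3, -0.4, -0.5]
width: 0.6
grasp_force: 0.0
```

play_rows([
  [11,-31.5,2.5,0,0,-0.03,0],
  [21.5,-63,5,0,0,-0.05,0],
  [32.5,-95,7.5,0,0.01,-0.08,0],
  [43.5,-126.5,10,0,0.01,-0.11,0],
  [60.5,-151,20,0,0.01,-0.11,0],
])

```text
time: 35.5
tcp_pos: [575.7, 58.3, 211.1]
eef_rot: [[0.985, 0.17, 0.005], [0.17, -0.985, 0.005], [0.006, -0.004, -1.0]]
wrist_force: [-0.1, -0.3, -0.5]
width: 0.4
grasp_force: 0.0
```

play_rows([
  [20,-22.5,10.5,0,0,0,0],
  [20,-22.5,10.5,0,0,0,0],
  [20,-22.5,10.5,0,0,0,0],
  [20,-22.5,10.5,0,0,0,0],
  [20,-22.5,10.5,0,0,0,0],
])

```text
time: 35.92
tcp_pos: [591.4, 79.9, 200.1]
eef_rot: [[0.986, 0.165, 0.004], [0.165, -0.986, 0.004], [0.004, -0.004, -1.0]]
wrist_force: [0.4, 0.6, 0.0]
width: 0.7
grasp_force: 0.0
```

play_rows([
  [0,0,14.5,0,0,0,0],
  [0,0,29.5,0,0,0,0],
  [0,0,44,0,0,0,0],
  [0,0,58.5,0,0,0,0],
  [0,0,58.5,0,0,0,0],
])

```text
time: 36.33
tcp_pos: [591.0, 79.6, 139.4]
eef_rot: [[0.986, 0.164, 0.001], [0.164, -0.986, 0.004], [0.001, -0.004, -1.0]]
wrist_force: [-2.0, -1.7, 2.6]
width: 0.1
grasp_force: 1.2
```

play_rows([
  [0,0,2.5,0,0,0,0],
  [0,0,5.5,0,0,0,0],
  [0,0,8,0,0,0,0],
  [0,0,10.5,0,0,0,0],
  [0,0,10.5,0,0,0,0],
])

```text
time: 36.75
tcp_pos: [592.4, 80.2, 134.8]
eef_rot: [[0.986, 0.165, 0.006], [0.165, -0.986, 0.004], [0.006, -0.003, -1.0]]
wrist_force: [-17.9, -5.2, 36.1]
width: 0.4
grasp_force: 18.6
```

```bash
python3 -c "
from geo import *
s=bot.state(); print(s['tcp_pos'].round(1),s['tcp_pos'][2]-97.2,s['wrist_force'].round(1))"
```

```text
[592.4  80.2 134.8] 37.59746704123667 [-17.9  -5.2  36.1]
```

The force is 36 N at only about 4 mm of travel, so the closed fingers may be catching the ring. I'll lift off and locate the button disc better.

play_rows([
  [0,0,-10,0,0,0,0],
  [0,0,-40,0,0,0,0],
  [0,0,-70,0,0,0,0],
  [0,0,-70,0,0,0,0],
  [0,0,-70,0,0,0,0],
])

```text
time: 37.17
tcp_pos: [592.1, 80.3, 202.7]
eef_rot: [[0.986, 0.165, 0.007], [0.165, -0.986, 0.005], [0.008, -0.004, -1.0]]
wrist_force: [0.6, -0.1, -1.1]
width: 0.1
grasp_force: 0.0
```

Run:
```python
from geo import *
s=bot.state(); print(s["tcp_pos"].round(1))
print("w2",(rot(CY).T@(ray("wrist",[(268.3,127.9)],40,dict(tcp_pos=np.load('w2.npz')['p'],eef_rot=np.load('w2.npz')['R']))[0,:2]-CO)).round(1))
for f,(x0,y0,x1,y1) in (("w2.npz",(248,105,292,150)),("w4.npz",(210,132,262,184))):
    d=np.load(f); st=dict(tcp_pos=d["p"],eef_rot=d["R"]); g=cv2.cvtColor(d["im"],cv2.COLOR_RGB2GRAY)[y0:y1,x0:x1]
    for th in(110,125,140,155):
        for b in blobs(g>th,120):
            ys,xs=np.nonzero(b); (u,v),r=cv2.minEnclosingCircle(np.c_[xs,ys].astype(np.float32))
            if r<20: w=ray("wrist",[(u+x0,v+y0)],40,st)[0,:2]; print(f,th,b.sum(),round(r,1),(u+x0,v+y0),(rot(CY).T@(w-CO)).round(1))
```

```text
[592.1  80.3 202.7]
w2 [  1.  107.2]
w2.npz 125 196 13.9 (268.0, 110.0) [ 19.8 105.2]
w2.npz 125 320 10.9 (267.5956516265869, 127.2391300201416) [  1.8 107.9]
w2.npz 125 122 12.1 (275.5217399597168, 132.4637680053711) [-4.5 99.7]
w2.npz 140 189 13.5 (268.5, 110.0) [ 19.7 104.6]
w2.npz 140 307 10.3 (267.1666660308838, 127.83333396911621) [  1.2 108.4]
w2.npz 155 182 13.3 (268.5, 109.5) [ 20.2 104.6]
w2.npz 155 286 9.8 (268.04411697387695, 127.56617736816406) [  1.4 107.4]
w4.npz 125 235 16.2 (235.0, 138.0) [ 19.7 102.6]
w4.npz 125 443 12.3 (230.5, 158.5) [  1.2 108.1]
w4.npz 140 230 16.2 (235.0, 138.0) [ 19.7 102.6]
w4.npz 140 422 12.0 (230.45121955871582, 158.9268283843994) [  0.9 108.2]
w4.npz 155 225 16.2 (235.0, 138.0) [ 19.7 102.6]
w4.npz 155 403 11.9 (230.5, 158.5) [  1.2 108.1]
```

The button centre is at charger (1.2, 108), so I was about 3.5 mm off and on the ring. I'll press with one finger, opened to 20 mm.

Run:
```python
from geo import *
b=CO+rot(CY)@[1,108+16.2]; A=down(9.6)
plan([((*b,170),A,20,4),(None,None,20,1)],resync=True)
print('--');plan([((*b,97.2+43),A,20,4)]);print('--');plan([((*b,97.2+33.5),A,20,4)])
```

```text
[[0,-5,8,0,0,0,20],[-0.5,-9.5,16.5,0,0,0,20],[-0.5,-14.5,24.5,0,-0.01,0,20],[-0.5,-19.5,33,0,-0.01,0,20],[-0.5,-19.5,33,0,-0.01,0,20]]
--
[[0,0,7.5,0,0,0,20],[0,0,15,0,0,0,20],[0,0,22,0,0,0,20],[0,0,29.5,0,0,0,20],[0,0,29.5,0,0,0,20]]
--
[[0,0,2.5,0,0,0,20],[0,0,5,0,0,0,20],[0,0,7,0,0,0,20],[0,0.5,9.5,0,0,0,20],[0,0.5,9.5,0,0,0,20]]
```

play_rows([
  [0,-5,8,0,0,0,20],
  [-0.5,-9.5,16.5,0,0,0,20],
  [-0.5,-14.5,24.5,0,-0.01,0,20],
  [-0.5,-19.5,33,0,-0.01,0,20],
  [-0.5,-19.5,33,0,-0.01,0,20],
])

```text
time: 37.58
tcp_pos: [587.0, 100.6, 164.7]
eef_rot: [[0.986, 0.166, -0.011], [0.166, -0.986, 0.002], [-0.011, -0.004, -1.0]]
wrist_force: [-0.6, 0.6, -0.2]
width: 20.0
grasp_force: 0.0
```

play_rows([
  [0,0,7.5,0,0,0,20],
  [0,0,15,0,0,0,20],
  [0,0,22,0,0,0,20],
  [0,0,29.5,0,0,0,20],
  [0,0,29.5,0,0,0,20],
])

```text
time: 38.0
tcp_pos: [587.7, 99.5, 136.9]
eef_rot: [[0.986, 0.165, -0.007], [0.165, -0.986, 0.003], [-0.007, -0.004, -1.0]]
wrist_force: [0.1, -0.3, 4.2]
width: 20.3
grasp_force: 2.0
```

play_rows([
  [0,0,2.5,0,0,0,20],
  [0,0,5,0,0,0,20],
  [0,0,7,0,0,0,20],
  [0,0.5,9,0,0,0,20],
  [0,0.5,9,0,0,0,20],
])

```text
time: 38.42
tcp_pos: [588.4, 99.5, 134.2]
eef_rot: [[0.986, 0.165, -0.004], [0.165, -0.986, 0.003], [-0.003, -0.004, -1.0]]
wrist_force: [-23.4, 0.7, 51.1]
width: 20.0
grasp_force: 25.4
```

```bash
python3 -c "
from geo import *
s=bot.state(); print(s['tcp_pos'].round(1),s['tcp_pos'][2]-97.2,s['wrist_force'].round(1),(rot(CY).T@(s['tcp_pos'][:2]-CO)).round(1),s['width'])"
```

```text
[588.4  99.5 134.2] 36.9593419098136 [-23.4   0.7  51.1] [  0.7 124.3] 19.97852060933589
```

The push stopped hard at tip z≈37, so the finger corners still catch the ring. Tilting 30° lets one finger's lower edge press inside the ring.

play_rows([
  [0,0,-5,0,0,0,20],
  [0,0,-25,0,0,0,20],
  [0,0,-50,0,0,0,20],
  [0,0,-50,0,0,0,20],
  [0,0,-50,0,0,0,20],
])

```text
time: 38.83
tcp_pos: [588.5, 99.0, 180.4]
eef_rot: [[0.986, 0.165, -0.004], [0.165, -0.986, 0.003], [-0.004, -0.004, -1.0]]
wrist_force: [-0.4, -0.8, 0.8]
width: 20.2
grasp_force: 0.0
```

```bash
cat >> geo.py <<'E'
def edge(z,x=1,y=108,th=30,h=9.5):
    Q=down(CY,th); e=np.r_[CO+rot(CY)@[x,y+16.2],z]; return e-97.2*Q[:,2]+h*Q[:,0],Q
E
python3 - <<'E'
from geo import *
chk(); print(bot.state()["eef_rot"].round(3)[:,2])
plan([(*edge(80),20),(None,None,20,2),(*edge(46),20,3)],resync=True)
E
```

```text
t 38.8 tcp [588.5  99.  180.4] err [-0.1 -0.1 49.6] [ 0.  -0.1 -0. ] F [-0.4 -0.8  0.8] w 20.2 g 0.0
[-0.004  0.003 -1.   ]
[[-6.5,0,2,0,0.09,0,20],[-13.5,0,4,0,0.18,0,20],[-20,0,6,0,0.26,0,20],[-27,0,7.5,0,0.35,0,20],[-33.5,0,9.5,0,0.44,0,20]]
[[-7,0,-1,0,0.09,0,20],[-7,0,-1,0,0.09,0,20],[-7,0,-1,0,0.09,0,20],[-11.5,0,9.5,0,0.09,0,20],[-16.5,0,19.5,0,0.09,0,20]]
[[-5.5,0,10,0,0,0,20],[-5.5,0,10,0,0,0,20],[-5.5,0,10,0,0,0,20],[-5.5,0,10,0,0,0,20],[-5.5,0,10,0,0,0,20]]
```

play_rows([
  [-6.5,0,2,0,0.09,0,20],
  [-13.5,0,4,0,0.18,0,20],
  [-20,0,6,0,0.26,0,20],
  [-27,0,7.5,0,0.35,0,20],
  [-33.5,0,9.5,0,0.44,0,20],
])

```text
time: 39.25
tcp_pos: [554.3, 93.3, 169.0]
eef_rot: [[0.894, 0.165, 0.417], [0.148, -0.986, 0.073], [0.423, -0.004, -0.906]]
wrist_force: [1.3, 0.2, -0.5]
width: 19.5
grasp_force: 0.0
```

play_rows([
  [-7,0,-1,0,0.09,0,20],
  [-7,0,-1,0,0.09,0,20],
  [-7,0,-1,0,0.09,0,20],
  [-11.5,0,9.5,0,0.09,0,20],
  [-16.5,0,19.5,0,0.09,0,20],
])

```text
time: 39.67
tcp_pos: [549.4, 92.6, 145.5]
eef_rot: [[0.855, 0.165, 0.491], [0.141, -0.986, 0.086], [0.499, -0.004, -0.867]]
wrist_force: [-0.6, 0.8, 0.2]
width: 20.1
grasp_force: 0.0
```

play_rows([
  [-5.5,0,10,0,0,0,20],
  [-5.5,0,10,0,0,0,20],
  [-5.5,0,10,0,0,0,20],
  [-5.5,0,10,0,0,0,20],
  [-5.5,0,10,0,0,0,20],
])

```text
time: 40.08
tcp_pos: [549.0, 92.7, 134.5]
eef_rot: [[0.854, 0.165, 0.493], [0.141, -0.986, 0.086], [0.5, -0.004, -0.866]]
wrist_force: [-0.1, 0.1, -0.9]
width: 19.7
grasp_force: 0.0
```

play_rows([
  [-2,0,3.5,0,0,0,20],
  [-2,0,3.5,0,0,0,20],
  [-2,0,3.5,0,0,0,20],
  [-2,0,3.5,0,0,0,20],
  [-2,0,3.5,0,0,0,20],
])

```text
time: 40.5
tcp_pos: [548.8, 92.6, 130.2]
eef_rot: [[0.854, 0.165, 0.493], [0.141, -0.986, 0.086], [0.501, -0.004, -0.866]]
wrist_force: [1.4, 0.8, 1.8]
width: 20.2
grasp_force: 1.2
```

play_rows([
  [-1,0,1.7,0,0,0,20],
  [-1,0,1.7,0,0,0,20],
  [-1,0,1.7,0,0,0,20],
  [-1,0,1.7,0,0,0,20],
  [-1,0,1.7,0,0,0,20],
])

```text
time: 40.92
tcp_pos: [548.7, 92.6, 128.0]
eef_rot: [[0.854, 0.165, 0.493], [0.141, -0.986, 0.086], [0.501, -0.004, -0.866]]
wrist_force: [2.8, -0.2, 3.7]
width: 20.2
grasp_force: 1.8
```

play_rows([
  [-1,0,1.7,0,0,0,20],
  [-1,0,1.7,0,0,0,20],
  [-1,0,1.7,0,0,0,20],
  [-1,0,1.7,0,0,0,20],
  [-1,0,1.7,0,0,0,20],
])

```text
time: 41.33
tcp_pos: [548.7, 92.6, 126.0]
eef_rot: [[0.854, 0.165, 0.493], [0.141, -0.986, 0.086], [0.501, -0.004, -0.866]]
wrist_force: [3.1, 0.3, 4.4]
width: 19.9
grasp_force: 2.4
```

Run:
```python
from geo import *
s=bot.state(); Q=s["eef_rot"]; e=s["tcp_pos"]+97.2*Q[:,2]-8*Q[:,0]; print("edge",e.round(1),(rot(CY).T@(e[:2]-CO)).round(1),s["wrist_force"].round(1))
```

```text
edge [589.8  99.8  37.9] [  2.2 124.4] [3.1 0.3 4.4]
```

play_rows([
  [-0.5,0,0.9,0,0,0,20],
  [-0.5,0,0.9,0,0,0,20],
  [-0.5,0,0.9,0,0,0,20],
  [-0.5,0,0.9,0,0,0,20],
  [-0.5,0,0.9,0,0,0,20],
])

```text
time: 41.75
tcp_pos: [548.9, 92.6, 125.5]
eef_rot: [[0.854, 0.165, 0.494], [0.141, -0.986, 0.086], [0.501, -0.004, -0.865]]
wrist_force: [0.4, -0.8, 9.8]
width: 19.9
grasp_force: 4.9
```

play_rows([
  [-0.5,0,0.9,0,0,0,20],
  [-0.5,0,0.9,0,0,0,20],
  [-0.5,0,0.9,0,0,0,20],
  [-0.5,0,0.9,0,0,0,20],
  [-0.5,0,0.9,0,0,0,20],
])

```text
time: 42.17
tcp_pos: [549.1, 92.7, 125.0]
eef_rot: [[0.853, 0.165, 0.495], [0.141, -0.986, 0.086], [0.502, -0.004, -0.865]]
wrist_force: [-2.5, 0.2, 16.0]
width: 20.2
grasp_force: 8.1
```

play_rows([
  [-0.5,0,0.9,0,0,0,20],
  [-0.5,0,0.9,0,0,0,20],
  [-0.5,0,0.9,0,0,0,20],
  [-0.5,0,0.9,0,0,0,20],
  [-0.5,0,0.9,0,0,0,20],
])

```text
time: 42.58
tcp_pos: [549.3, 92.7, 124.5]
eef_rot: [[0.853, 0.165, 0.496], [0.141, -0.986, 0.086], [0.503, -0.004, -0.864]]
wrist_force: [-7.3, -1.0, 22.8]
width: 20.2
grasp_force: 11.8
```

The curve reads as a soft spring over about 6 mm and then a hard stop, so the button is right down. I'll retreat and check.

play_rows([
  [5,0,-8.5,0,0,0,20],
  [20,0,-35,0,0,0,20],
  [35,0,-60,0,0,0,20],
  [50,0,-87,0,0,0,20],
  [50,0,-87,0,0,0,20],
])

```text
time: 43.0
tcp_pos: [549.3, 92.3, 228.0]
eef_rot: [[0.852, 0.165, 0.497], [0.141, -0.986, 0.086], [0.505, -0.003, -0.863]]
wrist_force: [0.4, -0.5, 1.2]
width: 19.9
grasp_force: 0.0
```

Run:
```python
from geo import *
plan([((500,-120,260),down(0),20),((470,-260,260),down(-5),20)],resync=True)
```

```text
[[-8,28.5,-10,-0.01,-0.08,0.02,20],[-16,57.5,-20,-0.01,-0.15,0.05,20],[-24,86,-30,-0.02,-0.23,0.07,20],[-32,115,-40.5,-0.03,-0.3,0.09,20],[-40,143.5,-50.5,-0.03,-0.38,0.12,20]]
[[-7,30,-6,-0.01,-0.07,0.02,20],[-15,60,-12.5,-0.02,-0.15,0.04,20],[-23.5,94.5,-14,-0.02,-0.15,0.06,20],[-32.5,129,-16,-0.02,-0.15,0.09,20],[-41.5,164,-18,-0.02,-0.15,0.11,20]]
[[-5,35.5,0,0,0,0.02,20],[-5,35.5,0,0,0,0.02,20],[-5,35.5,0,0,0,0.02,20],[-5,35.5,0,0,0,0.02,20],[-5,35.5,0,0,0,0.02,20]]
```

play_rows([
  [-8,28.5,-10,-0.01,-0.08,0.02,20],
  [-16,57.5,-20,-0.01,-0.15,0.05,20],
  [-24,86,-30,-0.02,-0.23,0.07,20],
  [-32,115,-40.5,-0.03,-0.3,0.09,20],
  [-40,143.5,-50.5,-0.03,-0.38,0.12,20],
])

```text
time: 43.42
tcp_pos: [511.8, -60.4, 245.6]
eef_rot: [[0.99, 0.043, 0.135], [0.04, -0.999, 0.021], [0.136, -0.015, -0.991]]
wrist_force: [-0.9, 0.2, -0.4]
width: 20.1
grasp_force: 0.0
```

play_rows([
  [-7,30,-6,-0.01,-0.07,0.02,20],
  [-15,60,-12.5,-0.02,-0.15,0.04,20],
  [-23.5,94.5,-14,-0.02,-0.15,0.06,20],
  [-32.5,129,-16,-0.02,-0.15,0.09,20],
  [-41.5,164,-18,-0.02,-0.15,0.11,20],
])

```text
time: 43.83
tcp_pos: [475.5, -226.4, 254.5]
eef_rot: [[0.998, -0.069, -0.012], [-0.069, -0.998, 0.004], [-0.012, -0.004, -1.0]]
wrist_force: [-0.3, 0.3, 0.5]
width: 20.0
grasp_force: 0.0
```

play_rows([
  [-5,35.5,0,0,0,0.02,20],
  [-5,35.5,0,0,0,0.02,20],
  [-5,35.5,0,0,0,0.02,20],
  [-5,35.5,0,0,0,0.02,20],
  [-5,35.5,0,0,0,0.02,20],
])

```text
time: 44.25
tcp_pos: [469.4, -259.1, 255.3]
eef_rot: [[0.996, -0.086, -0.01], [-0.086, -0.996, 0.003], [-0.01, -0.003, -1.0]]
wrist_force: [-0.8, -0.3, -0.0]
width: 20.1
grasp_force: 0.0
```

Run:
```python
from geo import *
t=bot.capture("top"); chk(); old=cv2.imread("pics/top1.png")[:,:,::-1]
Ht,St,Vt=cv2.split(cv2.cvtColor(t,cv2.COLOR_RGB2HSV))
o=np.zeros_like(Vt); o[230:335,80:210]=((St<60)&(Vt>90))[230:335,80:210]
for b in blobs(o,300):
    cs,_=cv2.findContours(b.astype(np.uint8),0,2); f=np.zeros_like(Vt); cv2.drawContours(f,cs,-1,1,-1); print("cover",rect(f>0,"top",53))
r=np.zeros_like(Vt); r[280:340,245:335]=((St<70)&(Vt>50))[280:340,245:335]
for b in blobs(r,60): print("rack cell",rect(b,"top",40))
print([gro(i).round(1).tolist() for i in(1,2,3)])
g=np.zeros_like(Vt); g[190:262,308:365]=((St<70)&(Vt>85))[190:262,308:365]
for b in blobs(g,60): print("bay cell",rect(b,"top",47))
print([bay(i).round(1).tolist() for i in(1,2)])
# compare with the check picture taken before pressing the button
c8=cv2.imread("pics/c8.png"); n=cv2.resize(t[185:345,80:400,::-1],(500,250)); d=cv2.absdiff(n,c8[:,:500]).max(2); ys,xs=np.nonzero(d>40); print("changed px",len(xs), (xs.min(),xs.max(),ys.min(),ys.max()) if len(xs) else "")
```

```text
t 44.3 tcp [ 469.5 -259.1  255.5] err [-0.4  1.1 -4.6] [-0.  -0.3 -0.1] F [-0.1 -0.1  0.1] w 20.1 g 0.0
cover (array([488.7, 379.6, 144. , 117.9, -87.1]), array([116., 282.]))
rack cell (array([435.9,  99.2,  65. ,  24. ,  -3.8]), array([261., 308.]))
rack cell (array([433.8,  45.6,  64.7,  22.7,  -2.3]), array([288., 310.]))
rack cell (array([429.9,  -8.2,  64.8,  23.8,  -2.4]), array([315., 311.]))
[[428.4, -8.4], [431.2, 45.5], [434.0, 99.4]]
bay cell (array([629.3, -77.2,  73.9,  29.1,  10.1]), array([349., 210.]))
bay cell (array([620.6, -20.3,  72.9,  28.6,   4.9]), array([322., 214.]))
bay cell (array([573.4, -88. ,  33.8,  22. ,  89.9]), array([355., 239.]))
bay cell (array([564.6, -32.2,  34.3,  21. , -80.6]), array([327., 244.]))
[[620.9, -75.9], [611.9, -22.6]]
changed px 9645 (np.int64(0), np.int64(499), np.int64(102), np.int64(249))
```

The cover has been knocked along +y since the last check. I'll measure it, put it back, and press the button again to be sure.

Run:
```python
from geo import *
t=bot.capture("top"); H,S,V=cv2.split(cv2.cvtColor(t,cv2.COLOR_RGB2HSV))
o=np.zeros_like(V); o[220:350,25:205]=((S<60)&(V>90))[220:350,25:205]
for b in blobs(o,300):
    cs,_=cv2.findContours(b.astype(np.uint8),0,2); f=np.zeros_like(V); cv2.drawContours(f,cs,-1,1,-1)
    k=rect(f>0,"top",53); print("cover",k); h=(f>0)&(V<60); print("handle",[rect(x,"top",81) for x in blobs(h,40)])
    # top face only: bright
    for th in (140,160,180): print(th,[rect(x,"top",53) for x in blobs((f>0)&(V>th),500)])
M=down(93)
plan([((450,60,270),down(40),60),((489,370,270),M,60)],resync=True)
```

```text
cover (array([488.3, 391.9, 169. , 117.7, -87.5]), array([110., 282.]))
handle [(array([488. , 388.9,  73.8,   9.7, -87.7]), array([106., 282.]))]
140 [(array([488.5, 393.5, 165. , 116.5, -87.9]), array([110., 282.]))]
160 [(array([488.1, 393.9, 165. , 113.3, -87.4]), array([110., 282.]))]
180 [(array([488.1, 394.4, 164.1, 112.3, -87.4]), array([109., 282.]))]
[[-5,-35,-1.5,0,0,-0.09,60],[-10.5,-70.5,-3,0,0,-0.17,60],[-15.5,-105.5,-4.5,0,0,-0.26,60],[-21,-140.5,-6,0,0,-0.35,60],[-26,-175.5,-7.5,0,0,-0.44,60]]
[[10.5,-34.5,-1.5,0,0,-0.08,60],[20.5,-68.5,-3,-0.01,0,-0.17,60],[31,-102.5,-4,-0.01,0.01,-0.26,60],[41,-136.5,-5.5,-0.01,0.01,-0.34,60],[57,-167,-5.5,-0.01,0.01,-0.45,60]]
[[28,-21,0,0,0,-0.1,60],[55.5,-41.5,0,0,0,-0.2,60],[83.5,-62.5,0,0,0,-0.31,60],[111.5,-83,0,0,0,-0.41,60],[139,-104,0,0,0,-0.51,60]]
[[34.5,-4.5,0,0,0,-0.1,60],[69,-9,0,0,0,-0.21,60],[103.5,-13.5,0,0,0,-0.31,60],[103.5,-13.5,0,0,0,-0.31,60],[103.5,-13.5,0,0,0,-0.31,60]]
```

play_rows([
  [-5,-35,-1.5,0,0,-0.09,60],
  [-10.5,-70.5,-3,0,0,-0.17,60],
  [-15.5,-105.5,-4.5,0,0,-0.26,60],
  [-21,-140.5,-6,0,0,-0.35,60],
  [-26,-175.5,-7.5,0,0,-0.44,60],
])

```text
time: 44.77
tcp_pos: [458.2, -80.9, 264.1]
eef_rot: [[0.937, 0.35, -0.009], [0.35, -0.937, 0.003], [-0.007, -0.005, -1.0]]
wrist_force: [-0.1, -0.0, 0.7]
width: 50.1
grasp_force: 0.0
```

play_rows([
  [10.5,-34.5,-1.5,0,0,-0.08,60],
  [20.5,-68.5,-3,-0.01,0,-0.17,60],
  [31,-102.5,-4,-0.01,0.01,-0.26,60],
  [41,-136.5,-5.5,-0.01,0.01,-0.34,60],
  [57,-167,-5.5,-0.01,0.01,-0.45,60],
])

```text
time: 45.18
tcp_pos: [453.4, 95.7, 270.4]
eef_rot: [[0.691, 0.723, 0.006], [0.723, -0.691, -0.0], [0.004, 0.004, -1.0]]
wrist_force: [-0.2, 0.1, 0.7]
width: 59.9
grasp_force: 0.0
```

play_rows([
  [28,-21,0,0,0,-0.1,60],
  [55.5,-41.5,0,0,0,-0.2,60],
  [83.5,-62.5,0,0,0,-0.31,60],
  [111.5,-83,0,0,0,-0.41,60],
  [139,-104,0,0,0,-0.51,60],
])

```text
time: 45.6
tcp_pos: [475.8, 268.0, 270.0]
eef_rot: [[0.249, 0.968, 0.005], [0.968, -0.249, -0.0], [0.001, 0.005, -1.0]]
wrist_force: [0.9, -0.7, 0.0]
width: 60.3
grasp_force: 0.0
```

play_rows([
  [34.5,-4.5,0,0,0,-0.1,60],
  [69,-9,0,0,0,-0.21,60],
  [103.5,-13.5,0,0,0,-0.31,60],
  [103.5,-13.5,0,0,0,-0.31,60],
  [103.5,-13.5,0,0,0,-0.31,60],
])

```text
time: 46.02
tcp_pos: [488.9, 370.6, 269.2]
eef_rot: [[-0.054, 0.999, 0.004], [0.999, 0.054, -0.001], [-0.001, 0.004, -1.0]]
wrist_force: [-0.7, -1.0, -0.9]
width: 60.1
grasp_force: 0.0
```

Run:
```python
from geo import *
chk()
A=down(92.5); M=down(93)
plan([((487,395,200),A,40),((487,395,153.5),A,40,3),(None,None,0,7)],resync=True); print('--')
plan([((487,395,165),A,0,3),((483,345.5,165),M,0,4),((483,345.5,153.5),M,0,3)]); print('--'); plan([(None,None,40,5),((483,345.5,190),M,40,3),((483,345.5,260),M,40)])
```

```text
t 46.0 tcp [488.9 370.6 269.2] err [-0.2  0.6 -0.8] [ 0.  -0.1 -0.1] F [-0.7 -1.  -0.9] w 60.1 g 0.0
[[8,-0.5,23,0,0,0,40],[16.5,-0.5,46,0,0,0.01,40],[24.5,-1,69,0,0,0.01,40],[24.5,-1,84.5,0,0,0.01,40],[24.5,-1,100,0,0,0.01,40]]
[[0,0,15.5,0,0,0,40],[0,0,15.5,0,0,0,0],[0,0,15.5,0,0,0,0],[0,0,15.5,0,0,0,0],[0,0,15.5,0,0,0,0]]
[[0,0,0,0,0,0,0],[0,0,0,0,0,0,0],[0,0,0,0,0,0,0],[0,0,0,0,0,0,0],[0,0,0,0,0,0,0]]
--
[[0,0,-4,0,0,0,0],[0,0,-7.5,0,0,0,0],[0,0,-11.5,0,0,0,0],[-12.5,-1.5,-11.5,0,0,0,0],[-24.5,-3,-11.5,0,0,0,0]]
[[-12.5,-1.5,0,0,0,-0.01,0],[-24.5,-3,0,0,0,-0.01,0],[-24.5,-3,4,0,0,-0.01,0],[-24.5,-3,8,0,0,-0.01,0],[-24.5,-3,11.5,0,0,-0.01,0]]
--
[[0,0,0,0,0,0,40],[0,0,0,0,0,0,40],[0,0,0,0,0,0,40],[0,0,0,0,0,0,40],[0,0,0,0,0,0,40]]
[[0,0,-12,0,0,0,40],[0,0,-24,0,0,0,40],[-0.5,0,-36.5,0,0,0,40],[-0.5,0,-71.5,0,0,0,40],[-0.5,0,-106.5,0,0,0,40]]
```

play_rows([
  [8,-0.5,23,0,0,0,40],
  [16.5,-0.5,46,0,0,0.01,40],
  [24.5,-1,69,0,0,0.01,40],
  [24.5,-1,84.5,0,0,0.01,40],
  [24.5,-1,100,0,0,0.01,40],
])

```text
time: 46.43
tcp_pos: [487.6, 392.7, 169.0]
eef_rot: [[-0.04, 0.999, 0.004], [0.999, 0.04, -0.001], [-0.001, 0.004, -1.0]]
wrist_force: [1.1, 0.5, 0.3]
width: 39.9
grasp_force: 0.0
```

play_rows([
  [0,0,15.5,0,0,0,40],
  [0,0,15.5,0,0,0,0],
  [0,0,15.5,0,0,0,0],
  [0,0,15.5,0,0,0,0],
  [0,0,15.5,0,0,0,0],
], newtons=40)

```text
time: 46.85
tcp_pos: [488.5, 393.3, 155.9]
eef_rot: [[-0.041, 0.999, 0.007], [0.999, 0.041, 0.001], [0.001, 0.007, -1.0]]
wrist_force: [-1.7, -0.2, 0.6]
width: 16.9
grasp_force: 1.0
```

play_rows([
  [0,0,0,0,0,0,0],
  [0,0,0,0,0,0,0],
  [0,0,0,0,0,0,0],
  [0,0,0,0,0,0,0],
  [0,0,0,0,0,0,0],
])

```text
time: 47.27
tcp_pos: [488.4, 393.4, 155.8]
eef_rot: [[-0.041, 0.999, 0.006], [0.999, 0.041, 0.001], [0.0, 0.006, -1.0]]
wrist_force: [-1.9, -1.5, 7.5]
width: 13.7
grasp_force: 40.0
```

play_rows([
  [0,0,-4,0,0,0,0],
  [0,0,-7.5,0,0,0,0],
  [0,0,-11.5,0,0,0,0],
  [-12.5,-1.5,-11.5,0,0,0,0],
  [-24.5,-3,-11.5,0,0,0,0],
])

```text
time: 47.68
tcp_pos: [486.0, 368.7, 166.3]
eef_rot: [[-0.042, 0.999, 0.005], [0.999, 0.042, 0.0], [-0.0, 0.005, -1.0]]
wrist_force: [1.0, -0.4, -3.5]
width: 13.4
grasp_force: 40.0
```

play_rows([
  [-12.5,-1.5,0,0,0,-0.01,0],
  [-24.5,-3,0,0,0,-0.01,0],
  [-24.5,-3,4,0,0,-0.01,0],
  [-24.5,-3,8,0,0,-0.01,0],
  [-24.5,-3,11.5,0,0,-0.01,0],
])

```text
time: 48.1
tcp_pos: [484.4, 344.5, 155.5]
eef_rot: [[-0.051, 0.999, 0.006], [0.999, 0.051, 0.0], [-0.0, 0.006, -1.0]]
wrist_force: [-20.1, -14.0, 54.9]
width: 13.8
grasp_force: 40.1
```

play_rows([
  [0,0,0,0,0,0,0],
  [0,0,0,0,0,0,0],
  [0,0,0,0,0,0,40],
  [0,0,0,0,0,0,40],
  [0,0,0,0,0,0,40],
])

```text
time: 48.52
tcp_pos: [484.2, 344.6, 154.2]
eef_rot: [[-0.052, 0.999, 0.005], [0.999, 0.052, -0.0], [-0.0, 0.005, -1.0]]
wrist_force: [-0.5, 0.5, -0.1]
width: 30.2
grasp_force: 0.0
```

play_rows([
  [0,0,-12,0,0,0,40],
  [0,0,-24,0,0,0,40],
  [-0.5,0,-36.5,0,0,0,40],
  [-0.5,0,-71.5,0,0,0,40],
  [-0.5,0,-106.5,0,0,0,40],
])

```text
time: 48.93
tcp_pos: [483.4, 343.4, 262.7]
eef_rot: [[-0.052, 0.999, 0.004], [0.999, 0.052, -0.001], [-0.001, 0.004, -1.0]]
wrist_force: [-0.6, 0.1, 1.1]
width: 39.7
grasp_force: 0.0
```

play_rows([
  [0,0,0,0,0,0,20],
  [0,0,0,0,0,0,20],
  [0,0,0,0,0,0,20],
  [0,0,0,0,0,0,20],
  [0,0,0,0,0,0,20],
])

```text
time: 49.35
tcp_pos: [483.5, 343.5, 260.0]
eef_rot: [[-0.052, 0.999, 0.004], [0.999, 0.052, -0.001], [-0.001, 0.003, -1.0]]
wrist_force: [-0.2, 0.9, 0.1]
width: 20.0
grasp_force: 0.0
```

Run:
```python
from geo import *
chk()
E0,Q=edge(80); 
plan([((510,200,260),down(50),20),(E0,Q,20),(None,None,20,2)],resync=True); print('--'); plan([(*edge(46),20,3),(None,None,20,2)]); print('--'); plan([(*edge(36),20,5)]); 
print(edge(36)[0])
```

```text
t 49.4 tcp [483.5 343.5 260. ] err [ 0.7 -1.8 -0.2] [ 0.  -0.   0.2] F [-0.2  0.9  0.1] w 20.0 g 0.0
[[-18,2.5,0,0,0,0.09,20],[-36,5,0,0,0,0.19,20],[-54.5,7,0,0,0,0.28,20],[-72.5,9.5,0,0,0,0.37,20],[-90.5,12,0,0,0,0.47,20]]
[[-15,10,0,0,0,0.09,20],[-30,20.5,0.5,0,0,0.19,20],[-45,31,0.5,0,0,0.28,20],[-54.5,39.5,10.5,-0.02,0.05,0.36,20],[-63.5,48.5,20.5,-0.05,0.1,0.43,20]]
[[-5.5,11.5,10,-0.02,0.06,0.08,20],[-11.5,23,20,-0.04,0.12,0.16,20],[-17,34.5,30,-0.06,0.17,0.23,20],[-23,46,39.5,-0.08,0.23,0.31,20],[-28.5,57.5,49.5,-0.1,0.28,0.39,20]]
[[-4,12,10,-0.02,0.06,0.07,20],[-8,24.5,19.5,-0.04,0.12,0.15,20],[-8,24.5,19.5,-0.04,0.12,0.15,20],[-8,24.5,19.5,-0.04,0.12,0.15,20],[-8,24.5,19.5,-0.04,0.12,0.15,20]]
--
[[-5.5,0,10,0,0,0,20],[-11.5,0,19.5,0,0,0,20],[-17,0,29.5,0,0,0,20],[-17,0,29.5,0,0,0,20],[-17,0,29.5,0,0,0,20]]
--
[[-1,0,1.5,0,0,0,20],[-2,0,3.5,0,0,0,20],[-3,0,5,0,0,0,20],[-4,0,7,0,0,0,20],[-5,0.5,8.5,0,0,0,20]]
[548.86593765  92.69456219 124.92766925]
```

play_rows([
  [-18,2.5,0,0,0,0.09,20],
  [-36,5,0,0,0,0.19,20],
  [-54.5,7,0,0,0,0.28,20],
  [-72.5,9.5,0,0,0,0.37,20],
  [-90.5,12,0,0,0,0.47,20],
])

```text
time: 49.77
tcp_pos: [500.3, 253.0, 260.3]
eef_rot: [[0.41, 0.912, 0.004], [0.912, -0.41, -0.001], [0.001, 0.004, -1.0]]
wrist_force: [0.5, 0.3, -0.2]
width: 19.8
grasp_force: 0.0
```

play_rows([
  [-15,10,0,0,0,0.09,20],
  [-30,20.5,0.5,0,0,0.19,20],
  [-45,31,0.5,0,0,0.28,20],
  [-54.5,39.5,10.5,-0.02,0.05,0.36,20],
  [-63.5,48.5,20.5,-0.05,0.1,0.43,20],
])

```text
time: 50.18
tcp_pos: [519.4, 175.3, 240.1]
eef_rot: [[0.748, 0.656, 0.105], [0.655, -0.754, 0.051], [0.113, 0.031, -0.993]]
wrist_force: [0.5, -0.6, 0.1]
width: 19.7
grasp_force: 0.0
```

play_rows([
  [-5.5,11.5,10,-0.02,0.06,0.08,20],
  [-11.5,23,20,-0.04,0.12,0.16,20],
  [-17,34.5,30,-0.06,0.17,0.23,20],
  [-23,46,39.5,-0.08,0.23,0.31,20],
  [-28.5,57.5,49.5,-0.1,0.28,0.39,20],
])

```text
time: 50.6
tcp_pos: [540.7, 115.9, 189.2]
eef_rot: [[0.869, 0.31, 0.386], [0.294, -0.951, 0.1], [0.397, 0.027, -0.917]]
wrist_force: [1.2, -0.6, -0.6]
width: 20.3
grasp_force: 0.0
```

play_rows([
  [-4,12,10,-0.02,0.06,0.07,20],
  [-8,24.5,19.5,-0.04,0.12,0.15,20],
  [-8,24.5,19.5,-0.04,0.12,0.15,20],
  [-8,24.5,19.5,-0.04,0.12,0.15,20],
  [-8,24.5,19.5,-0.04,0.12,0.15,20],
])

```text
time: 51.02
tcp_pos: [549.2, 93.5, 170.2]
eef_rot: [[0.852, 0.169, 0.495], [0.144, -0.986, 0.088], [0.503, -0.004, -0.864]]
wrist_force: [0.1, 0.4, 0.3]
width: 19.9
grasp_force: 0.0
```

Run:
```python
from geo import *
p,Q=edge(80); s=bot.state(); print((s["tcp_pos"]-p).round(1),np.degrees(R.from_matrix(Q.T@s["eef_rot"]).as_rotvec()).round(1))
plan([(*edge(46),20,3),(None,None,20,2)],resync=True)
t=bot.capture("top"); H,S,V=cv2.split(cv2.cvtColor(t,cv2.COLOR_RGB2HSV))
o=np.zeros_like(V); o[220:350,25:205]=((S<60)&(V>90))[220:350,25:205]
for b in blobs(o,300):
    cs,_=cv2.findContours(b.astype(np.uint8),0,2); f=np.zeros_like(V); cv2.drawContours(f,cs,-1,1,-1); print("cover",rect(f>0,"top",53))
```

```text
[0.3 0.8 1.2] [ 0.3  0.2 -0. ]
[[-6,0.5,10,0,0,0,20],[-12,0.5,20,0,0,0,20],[-18,1,30,0,0,0,20],[-18,1,30,0,0,0,20],[-18,1,30,0,0,0,20]]
cover (array([485.9, 343.5, 169. , 117.2, -87.1]), array([135., 283.]))
```

The cover is back in the middle of the mat. Pressing the button.

play_rows([
  [-6,0.5,10,0,0,0,20],
  [-12,0.5,20,0,0,0,20],
  [-18,1,30,0,0,0,20],
  [-18,1,30,0,0,0,20],
  [-18,1,30,0,0,0,20],
])

```text
time: 51.48
tcp_pos: [548.9, 92.6, 135.1]
eef_rot: [[0.852, 0.168, 0.496], [0.143, -0.986, 0.088], [0.504, -0.004, -0.864]]
wrist_force: [0.6, -0.4, 0.2]
width: 20.0
grasp_force: 0.0
```

play_rows([
  [-1,0,1.8,0,0,0,20],
  [-2,0,3.6,0,0,0,20],
  [-3,0,5.4,0,0,0,20],
  [-4,0,7,0,0,0,20],
  [-4,0,7,0,0,0,20],
])

```text
time: 51.9
tcp_pos: [549.2, 92.2, 127.0]
eef_rot: [[0.851, 0.166, 0.498], [0.141, -0.986, 0.088], [0.506, -0.004, -0.863]]
wrist_force: [1.2, 2.1, 4.3]
width: 20.0
grasp_force: 2.0
```

play_rows([
  [-0.5,0,1,0,0,0,20],
  [-1,0,2,0,0,0,20],
  [-1.5,0,2.6,0,0,0,20],
  [-1.5,0,2.6,0,0,0,20],
  [-1.5,0,2.6,0,0,0,20],
])

```text
time: 52.32
tcp_pos: [549.5, 92.3, 124.9]
eef_rot: [[0.85, 0.167, 0.499], [0.141, -0.986, 0.088], [0.507, -0.004, -0.862]]
wrist_force: [-4.2, 1.4, 14.5]
width: 20.3
grasp_force: 7.0
```

play_rows([
  [-0.5,0,1,0,0,0,20],
  [-0.5,0,1,0,0,0,20],
  [-0.5,0,1,0,0,0,20],
  [-0.5,0,1,0,0,0,20],
  [-0.5,0,1,0,0,0,20],
])

```text
time: 52.73
tcp_pos: [549.7, 92.4, 124.4]
eef_rot: [[0.85, 0.167, 0.5], [0.141, -0.986, 0.088], [0.508, -0.004, -0.861]]
wrist_force: [-9.3, 0.0, 21.6]
width: 20.0
grasp_force: 11.0
```

play_rows([
  [5,0,-8.5,0,0,0,20],
  [20,0,-35,0,0,0,20],
  [35,0,-60,0,0,0,20],
  [50,0,-87,0,0,0,20],
  [50,0,-87,0,0,0,20],
])

```text
time: 53.15
tcp_pos: [549.5, 91.7, 228.4]
eef_rot: [[0.848, 0.166, 0.503], [0.141, -0.986, 0.088], [0.511, -0.004, -0.86]]
wrist_force: [0.4, -0.4, 2.0]
width: 19.9
grasp_force: 0.0
```

play_rows([
  [-8,28.5,-10,-0.01,-0.08,0.02,20],
  [-16,57.5,-20,-0.01,-0.15,0.05,20],
  [-24,86,-30,-0.02,-0.23,0.07,20],
  [-32,115,-40.5,-0.03,-0.3,0.09,20],
  [-40,143.5,-50.5,-0.03,-0.38,0.12,20],
])

```text
time: 53.57
tcp_pos: [512.1, -61.3, 245.5]
eef_rot: [[0.989, 0.044, 0.141], [0.041, -0.999, 0.022], [0.142, -0.016, -0.99]]
wrist_force: [0.6, 0.1, -0.2]
width: 19.8
grasp_force: 0.0
```

play_rows([
  [-7,30,-6,-0.01,-0.07,0.02,20],
  [-15,60,-12.5,-0.02,-0.15,0.04,20],
  [-23.5,94.5,-14,-0.02,-0.15,0.06,20],
  [-32.5,129,-16,-0.02,-0.15,0.09,20],
  [-41.5,164,-18,-0.02,-0.15,0.11,20],
])

```text
time: 53.98
tcp_pos: [475.9, -227.4, 254.0]
eef_rot: [[0.998, -0.067, -0.005], [-0.067, -0.998, 0.005], [-0.006, -0.005, -1.0]]
wrist_force: [0.5, -0.1, -0.9]
width: 19.9
grasp_force: 0.0
```

play_rows([
  [0,0,0,0,0,0,20],
  [0,0,0,0,0,0,20],
  [0,0,0,0,0,0,20],
  [0,0,0,0,0,0,20],
  [0,0,0,0,0,0,20],
])

```text
time: 54.4
tcp_pos: [476.9, -224.9, 254.6]
eef_rot: [[0.998, -0.065, -0.004], [-0.065, -0.998, 0.004], [-0.004, -0.004, -1.0]]
wrist_force: [0.6, 0.1, 0.5]
width: 20.0
grasp_force: 0.0
```

Run:
```python
from geo import *
t=bot.capture("top"); H,S,V=cv2.split(cv2.cvtColor(t,cv2.COLOR_RGB2HSV))
def roi(m,x0,y0,x1,y1):
    o=np.zeros_like(V); o[y0:y1,x0:x1]=m[y0:y1,x0:x1]; return o
for b in blobs(roi((S<60)&(V>90),25,220,205,350),300):
    cs,_=cv2.findContours(b.astype(np.uint8),0,2); f=np.zeros_like(V); cv2.drawContours(f,cs,-1,1,-1); print("cover",rect(f>0,"top",53))
for b in blobs(roi((S<70)&(V>50),245,280,335,340),60): print("rack",rect(b,"top",40)[0])
for b in blobs(roi((S<70)&(V>85),308,190,365,262),60): print("bay",rect(b,"top",47)[0])
```

```text
cover (array([485.9, 343.4, 169.3, 117.7, -87.1]), array([135., 283.]))
rack [435.9  98.8  64.9  23.8  -2.7]
rack [433.8  45.6  64.7  22.7  -2.3]
rack [429.9  -8.2  64.8  23.8  -2.4]
bay [629.3 -77.2  73.9  29.1  10.1]
bay [620.6 -20.3  72.9  28.6   4.9]
bay [573.4 -88.   33.8  22.   89.9]
bay [564.6 -32.2  34.3  21.  -80.6]
```

All in place; handing in.

```bash
python3 -c "
from cell import bot
print(bot.sign_off())"
```

```text
the job is handed in; nothing more can be done
None
```

I handed the job in with the cover on the mat, three charged cells in the rack, two flat cells home in bays 1 and 2, and the button pressed to its stop; the cover got knocked about 50 mm, so I set it back and pressed again. No verdict came back.

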